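# Emboss an order of four leather key fobs

## Robot

A 7-joint arm with a two-finger parallel gripper is mounted at the origin on the work surface. World frame = base frame: x ahead of the robot, y to its left, z up, the work surface at z = 0. Lengths are in m, angles in rad, forces in N, time in s.
With the tool pointing down it reaches from about 0.4 to 0.85 m from the base axis. Payload 10.4 kg.
Tool frame: the origin (TCP) lies at the very end of the fingers, on their centre line; the grasp point (between the pads) lies 19 mm behind it; z points along the fingers, y is the line along which they close (so a half turn about z gives the same grasp; the last joint's range is limited). The gripper opens to 87 mm and grips with 3 to 60 N. Pads are 19 mm wide; open, the fingers measure 117 mm over their backs; the gripper's body (75 mm by 190 mm) begins 51 mm behind the grasp point.
Start: joints at [1.082, 0.332, -0.065, 1.46, 0.022, 1.35, -0.088], TCP at [0.281, -0.558, 0.183] pointing down, gripper open.
Joint ranges: [-2.6, 2.6], [-0.5, 2.12], [-1.47, 1.34], [0.16, 2.42], [-1.27, 4.41], [0.06, 2.06], [-2.6, 2.6]. Speed limits (rad/s): [2.22, 2.22, 2.79, 2.79, 3.14, 3.14, 3.14].

## Interface

Orientations are given as a unit quaternion [x, y, z, w].
In Python, from bench import * gives the robot as it stands.
- The arm moves only by the tool step_arm, never from a script. Its arguments are lists of equal length, an entry for each row: "delta_pos": the shift along the world's x, y, z in units of 25 mm (1.0 is 25 mm), a list of three; "turn": the turn about the world's z in units of 0.12 rad (1.0 is 0.12 rad). In form: {"delta_pos": [[tx, ty, tz], ...], "turn": [turn, ...]}. A call has 1 to 12 rows; each row shifts and turns the commanded pose from where the row before left it; what a row does not reach is not made up. A row lasts 1/10 s, in which the tool goes at most 50 mm and 8.59 degrees, less where a joint would pass 70% of its speed; a pose out of reach is approached as far as the arm can. A call with a number of a shift or a turn outside -1 to 1 is refused whole. A call with a gripper value outside its range is refused whole. "grip" is the closure, from 0 (fully open) to 1 (shut), set as the call begins (left out, the last holds). The fingers move at their own pace and stop on an object; "newtons" is the grip in N (left out, the last holds). Time passes only in rows, so rows that do not move let the fingers close. It gives the time, the measured TCP pose, the force, the opening and the grip force at its end, in the units of the state.
- read_state(): the state, without advancing time (a new reading comes with each control period).
- camera(name): name is "scene" or "top" or "wrist"; returns a dict with "image" (384x512x3 uint8, red, green, blue), "z_map" (384x512 float32, m along the optical axis (not along the pixel's ray), 0 where there is no reading), "mtx" (3x3 intrinsics, pixels), "dist" ([k1, k2, p1, p2, k3] as OpenCV has them; the pictures are not rectified), "view" (4x4, takes a point from world to camera coordinates). Camera axes: x right, y up, looking along -z (the intrinsics and any distortion apply to the point x, -y, -z); pixel columns grow to the right and rows downward; lengths in m; the calibration is good to about 2 mm. A picture is of the moment at which its call begins.
- close_job(): hands the job in; it is judged then, once.
The state is a dict: "time": time; "joint_positions": joint angles; "joint_vel": joint speeds; "joint_torque": joint torques, N m; "ee_pos": TCP position; "eef_rot": TCP orientation; "ft_force": force on the tool from outside, world axes, zero at the start; "torque": the same for the moment, N m; "width": finger opening in m; "grip_force": force on a finger pad.
Only numpy, scipy, OpenCV 4.12 (cv2) and the standard library are available. Lean on these libraries where they do the work, as an engineer would, in place of code of your own. Each camera call takes 0.05 s, during which the arm holds its last target. There are 200 camera calls.

## Task

The order is for four leather key fobs, and some already lie on the pulled-out bed of the embossing press: add fobs from the green mat until exactly four lie flat on the black pad, side by side and not overlapping, push the bed fully in, pull the red lever all the way down, hold it down for a full second, and ease it back up to its rest without letting it fly. Then pull the bed well out, put those four fobs into the blue order tray, and push the empty bed fully back in. Leave the spare fobs lying on the green mat (put back any that gets knocked off).

Things in the scene. Friction and masses are not known exactly. Their poses are not given: they have to be found in the camera images.
- fob1_c (a point): round stiff sole-leather key fob, tan, 40 mm diameter, 8 mm thick, 11 to 20 g, a small brass eyelet on its top; this point is its centre, 4 mm above its underside, z up through the thickness. Starts on the green mat.
- fob2_c (a point): round stiff sole-leather key fob, tan, 40 mm diameter, 8 mm thick, 11 to 20 g, a small brass eyelet on its top; this point is its centre, 4 mm above its underside, z up through the thickness. Starts on the green mat.
- fob3_c (a point): round stiff sole-leather key fob, tan, 40 mm diameter, 8 mm thick, 11 to 20 g, a small brass eyelet on its top; this point is its centre, 4 mm above its underside, z up through the thickness. Starts on the green mat.
- fob4_c (a point): round stiff sole-leather key fob, tan, 40 mm diameter, 8 mm thick, 11 to 20 g, a small brass eyelet on its top; this point is its centre, 4 mm above its underside, z up through the thickness. Starts on the green mat.
- fob5_c (a point): round stiff sole-leather key fob, tan, 40 mm diameter, 8 mm thick, 11 to 20 g, a small brass eyelet on its top; this point is its centre, 4 mm above its underside, z up through the thickness. Starts on the black pad of the pulled-out bed, or is absent from this order (None from the start on); at least one of fob5 and fob6 is there.
- fob6_c (a point): round stiff sole-leather key fob, tan, 40 mm diameter, 8 mm thick, 11 to 20 g, a small brass eyelet on its top; this point is its centre, 4 mm above its underside, z up through the thickness. Starts on the black pad of the pulled-out bed, or is absent from this order (None from the start on); at least one of fob5 and fob6 is there.
- mat: green cutting mat with a pale grid, fixed, 200 x 200 mm, 3 mm thick, left or right of the press; origin at the centre of its underside, x and y along its edges. It holds the stock of four fobs, about 72 mm apart.
- tray: blue plastic order tray, loose, about 0.35 kg, 170 x 170 mm outside, walls 4 mm thick and 14 mm high, floor 4 mm thick, on the other side of the press from the mat; origin at the centre of its underside, x and y along its walls.
- press: green cast embossing press, fixed, front to the robot (-x). Origin on the counter under the platen's centre; x to its rear, y to its left seen from the robot. Base y +-95 mm, x -85 to +130, top 26 high; two columns at the rear; crosshead x -25 to +115, y -90 to +90 (grey box to +125), 175 to 250 high
- platen: brass press plate, 110 x 124 mm (x, y as the press); origin at the centre of its underside, 93 mm above the counter with the lever up, front edge at press x = -55 mm. It comes down with the lever until it just squeezes 8 mm thick fobs on the pad
- bed_pad (a point): centre of the top of the black pad on the aluminium bed, 53 mm above the counter; x to the press's rear, y to its left. Pad 128 x 140 mm (x, y), rim all round 3 mm high, 6 mm thick. Bed fully in: centred under the platen. Four fobs fit two by two, 52 mm apart in x and 68 mm in y, leaving room for fingers that close along y; fobs tight together or at the rim are harder to take off
- bed (a joint): slide of the bed, m: 0 fully in under the platen, 0.15 fully out towards the robot (press -x). About 1.5 N of friction, no spring; it stays where it is left. Starts almost fully out.
- bed_handle (a point): middle of the bed's black handle bar: 14 mm diameter, 104 mm long, along the press's y, 46 mm above the counter, nothing under it, 55 mm ahead of the bed's front edge (125 mm ahead of the pad's centre), on two steel stems at y = -42 and +42 mm. Pinch it from above across the press's x
- lever (a joint): press lever, rad: 0 up at rest, 0.95 all the way down at its stop. A spring drives it up: about 5 N at the grip to start it, 14 to 20 N at the bottom. Let go from more than about 0.25 rad it flies up, over 2 rad/s (a fault); eased up at under 1 rad/s it is well treated
- lever_grip (a point): middle of the red round grip at the lever's end: 24 mm diameter, 80 mm long along the press's y, on its right (-y), its inner end on the arm. Swings on a 160 mm arm about an axis along y at press x = +30 mm, 210 mm high: at rest the arm points to the front, 0.80 rad above level (grip 325 mm high); fully down, 0.15 below (186 mm). Push down with shut fingers and follow it up, or pinch it across x
Things that resemble listed ones, but are neither listed nor needed, are in the scene too. Leave any purple or turquoise look-alike of the part that bears fob4_c alone. What is shaped like the part that bears fob2_c but pink is not meant.

How it is judged:
On the way, in this order (a step that is already met when the one before it is completed fails the run):
1. exactly four fobs lie flat on the black pad, none overlapping, and the bed is pushed fully in (horizontal distance between any of fob1_c, fob2_c, fob3_c and bed_pad below 0.07 m and horizontal distance between any of fob1_c, fob2_c, fob4_c and bed_pad below 0.07 m and horizontal distance between any of fob1_c, fob2_c, fob5_c and bed_pad below 0.07 m and horizontal distance between any of fob1_c, fob2_c, fob6_c and bed_pad below 0.07 m and horizontal distance between any of fob1_c, fob3_c, fob4_c and bed_pad below 0.07 m and horizontal distance between any of fob1_c, fob3_c, fob5_c and bed_pad below 0.07 m and horizontal distance between any of fob1_c, fob3_c, fob6_c and bed_pad below 0.07 m and horizontal distance between any of fob1_c, fob4_c, fob5_c and bed_pad below 0.07 m and horizontal distance between any of fob1_c, fob4_c, fob6_c and bed_pad below 0.07 m and horizontal distance between any of fob1_c, fob5_c, fob6_c and bed_pad below 0.07 m and horizontal distance between any of fob2_c, fob3_c, fob4_c and bed_pad below 0.07 m and horizontal distance between any of fob2_c, fob3_c, fob5_c and bed_pad below 0.07 m and horizontal distance between any of fob2_c, fob3_c, fob6_c and bed_pad below 0.07 m and horizontal distance between any of fob2_c, fob4_c, fob5_c and bed_pad below 0.07 m and horizontal distance between any of fob2_c, fob4_c, fob6_c and bed_pad below 0.07 m and horizontal distance between any of fob2_c, fob5_c, fob6_c and bed_pad below 0.07 m and horizontal distance between any of fob3_c, fob4_c, fob5_c and bed_pad below 0.07 m and horizontal distance between any of fob3_c, fob4_c, fob6_c and bed_pad below 0.07 m and horizontal distance between any of fob3_c, fob5_c, fob6_c and bed_pad below 0.07 m and horizontal distance between any of fob4_c, fob5_c, fob6_c and bed_pad below 0.07 m and (horizontal distance between each of fob1_c, fob2_c and bed_pad above 0.1 m or horizontal distance between each of fob1_c, fob3_c and bed_pad above 0.1 m or horizontal distance between each of fob1_c, fob4_c and bed_pad above 0.1 m or horizontal distance between each of fob1_c, fob5_c and bed_pad above 0.1 m or horizontal distance between each of fob1_c, fob6_c and bed_pad above 0.1 m or horizontal distance between each of fob2_c, fob3_c and bed_pad above 0.1 m or horizontal distance between each of fob2_c, fob4_c and bed_pad above 0.1 m or horizontal distance between each of fob2_c, fob5_c and bed_pad above 0.1 m or horizontal distance between each of fob2_c, fob6_c and bed_pad above 0.1 m or horizontal distance between each of fob3_c, fob4_c and bed_pad above 0.1 m or horizontal distance between each of fob3_c, fob5_c and bed_pad above 0.1 m or horizontal distance between each of fob3_c, fob6_c and bed_pad above 0.1 m or horizontal distance between each of fob4_c, fob5_c and bed_pad above 0.1 m or horizontal distance between each of fob4_c, fob6_c and bed_pad above 0.1 m or horizontal distance between each of fob5_c, fob6_c and bed_pad above 0.1 m) and (horizontal distance between fob1_c and bed_pad above 0.1 m or z of fob1_c in the frame of bed_pad between 0.001 and 0.007 m) and (horizontal distance between fob2_c and bed_pad above 0.1 m or z of fob2_c in the frame of bed_pad between 0.001 and 0.007 m) and (horizontal distance between fob3_c and bed_pad above 0.1 m or z of fob3_c in the frame of bed_pad between 0.001 and 0.007 m) and (horizontal distance between fob4_c and bed_pad above 0.1 m or z of fob4_c in the frame of bed_pad between 0.001 and 0.007 m) and (horizontal distance between fob5_c and bed_pad above 0.1 m or z of fob5_c in the frame of bed_pad between 0.001 and 0.007 m) and (horizontal distance between fob6_c and bed_pad above 0.1 m or z of fob6_c in the frame of bed_pad between 0.001 and 0.007 m) and value of joint bed below 0.01 m), for 0.2 s.
2. the lever is pulled all the way down over the four fobs and held there (all of step 1 and value of joint lever above 0.87 rad), for 0.7 s.
3. the lever is back up at its rest (value of joint lever below 0.06 rad), for 0.2 s.
4. the bed is pulled out again (value of joint bed above 0.1 m), for 0.1 s.
At the end, for the whole second after the job is handed in: Exactly four fobs lie in the blue tray (centres within 88 mm of its centre), no other fob within 100 mm of its centre, every other fob lies on the green mat (centre within 105 mm of its middle each way), the bed is in to 10 mm and the lever is up to 0.06 rad (horizontal distance between any of fob1_c, fob2_c, fob3_c and tray below 0.088 m and horizontal distance between any of fob1_c, fob2_c, fob4_c and tray below 0.088 m and horizontal distance between any of fob1_c, fob2_c, fob5_c and tray below 0.088 m and horizontal distance between any of fob1_c, fob2_c, fob6_c and tray below 0.088 m and horizontal distance between any of fob1_c, fob3_c, fob4_c and tray below 0.088 m and horizontal distance between any of fob1_c, fob3_c, fob5_c and tray below 0.088 m and horizontal distance between any of fob1_c, fob3_c, fob6_c and tray below 0.088 m and horizontal distance between any of fob1_c, fob4_c, fob5_c and tray below 0.088 m and horizontal distance between any of fob1_c, fob4_c, fob6_c and tray below 0.088 m and horizontal distance between any of fob1_c, fob5_c, fob6_c and tray below 0.088 m and horizontal distance between any of fob2_c, fob3_c, fob4_c and tray below 0.088 m and horizontal distance between any of fob2_c, fob3_c, fob5_c and tray below 0.088 m and horizontal distance between any of fob2_c, fob3_c, fob6_c and tray below 0.088 m and horizontal distance between any of fob2_c, fob4_c, fob5_c and tray below 0.088 m and horizontal distance between any of fob2_c, fob4_c, fob6_c and tray below 0.088 m and horizontal distance between any of fob2_c, fob5_c, fob6_c and tray below 0.088 m and horizontal distance between any of fob3_c, fob4_c, fob5_c and tray below 0.088 m and horizontal distance between any of fob3_c, fob4_c, fob6_c and tray below 0.088 m and horizontal distance between any of fob3_c, fob5_c, fob6_c and tray below 0.088 m and horizontal distance between any of fob4_c, fob5_c, fob6_c and tray below 0.088 m and (horizontal distance between each of fob1_c, fob2_c and tray above 0.1 m or horizontal distance between each of fob1_c, fob3_c and tray above 0.1 m or horizontal distance between each of fob1_c, fob4_c and tray above 0.1 m or horizontal distance between each of fob1_c, fob5_c and tray above 0.1 m or horizontal distance between each of fob1_c, fob6_c and tray above 0.1 m or horizontal distance between each of fob2_c, fob3_c and tray above 0.1 m or horizontal distance between each of fob2_c, fob4_c and tray above 0.1 m or horizontal distance between each of fob2_c, fob5_c and tray above 0.1 m or horizontal distance between each of fob2_c, fob6_c and tray above 0.1 m or horizontal distance between each of fob3_c, fob4_c and tray above 0.1 m or horizontal distance between each of fob3_c, fob5_c and tray above 0.1 m or horizontal distance between each of fob3_c, fob6_c and tray above 0.1 m or horizontal distance between each of fob4_c, fob5_c and tray above 0.1 m or horizontal distance between each of fob4_c, fob6_c and tray above 0.1 m or horizontal distance between each of fob5_c, fob6_c and tray above 0.1 m) and (horizontal distance between fob1_c and tray below 0.088 m or (x of fob1_c in the frame of mat between -0.105 and 0.105 m and y of fob1_c in the frame of mat between -0.105 and 0.105 m)) and (horizontal distance between fob2_c and tray below 0.088 m or (x of fob2_c in the frame of mat between -0.105 and 0.105 m and y of fob2_c in the frame of mat between -0.105 and 0.105 m)) and (horizontal distance between fob3_c and tray below 0.088 m or (x of fob3_c in the frame of mat between -0.105 and 0.105 m and y of fob3_c in the frame of mat between -0.105 and 0.105 m)) and (horizontal distance between fob4_c and tray below 0.088 m or (x of fob4_c in the frame of mat between -0.105 and 0.105 m and y of fob4_c in the frame of mat between -0.105 and 0.105 m)) and (horizontal distance between fob5_c and tray below 0.088 m or (x of fob5_c in the frame of mat between -0.105 and 0.105 m and y of fob5_c in the frame of mat between -0.105 and 0.105 m)) and (horizontal distance between fob6_c and tray below 0.088 m or (x of fob6_c in the frame of mat between -0.105 and 0.105 m and y of fob6_c in the frame of mat between -0.105 and 0.105 m)) and value of joint bed below 0.01 m and value of joint lever below 0.06 rad); the robot touches nothing.
It fails at once if the lever flies back up instead of being eased (velocity of joint lever below -2 rad/s).
Of fob5, fob6 only 1 to 2 are there at a start; the rules pass over those that are not, and their reading is None.
At some moment in a run one of tray, fob1, fob2, fob3, fob4 may be knocked a few centimetres aside while the robot is not near it.
It also fails if it takes over 210 s, if anything falls off the work surface, if the arm or the gripper's body presses on something with over 40 N, if the wrist force passes 120 N, or if a joint passes its speed limit or range.

## Working session

There is one attempt and no reset: what is moved stays moved. The work goes in short steps, Python scripts to look and compute and a tool call to move; the robot and the scene stay as the last step left them, time stands still between calls to the robot, and variables do not carry over. Pictures are saved under pics/ and viewed, at most 14 in all, crops included, and the job is handed in when it is done.

Besides the shell and the picture viewer there is one more tool, called after "Emit:" as name(argument=value, ...) on one line, values as JSON. step_arm: Moves the arm, as the interface text tells. Shifts and turns lie within -1 to 1; 1 stands for 25 mm of shift or 0.12 rad of turn. Its arguments: {"type":"object","properties":{"delta_pos":{"type":"array"},"turn":{"type":"array"},"grip":{"type":"number"},"newtons":{"type":"number"}},"required":["delta_pos","turn"]}

```bash
mkdir -p pics; cat > h.py <<'E'
from bench import *
import numpy as np, cv2
def snap(n,f=None):
    c=camera(n)
    if f: cv2.imwrite('pics/'+f,c['image'][:,:,::-1])
    return c
def world(c,px):
    """pixels Nx2 -> world via z_map"""
    px=np.atleast_2d(np.array(px,float))
    u=cv2.undistortPoints(px[:,None],c['mtx'],np.array(c['dist']))[:,0]
    z=np.array([c['z_map'][int(round(p[1])),int(round(p[0]))] for p in px])
    P=np.c_[u[:,0]*z,-u[:,1]*z,-z,np.ones(len(z))]
    return (np.linalg.inv(c['view'])@P.T).T[:,:3]
def cloud(c):
    h,w=c['z_map'].shape
    g=np.stack(np.meshgrid(np.arange(w),np.arange(h)),-1).reshape(-1,2)
    return world(c,g).reshape(h,w,3)
E
python3 - <<'E'
from h import *
for n in('top','scene'):
    c=snap(n,n+'0.png'); np.savez('/tmp/'+n,cl=cloud(c),im=c['image'])
    print(n,c['view'].round(3).tolist())
print(read_state())
E
```

```text
top [[0.129, -0.992, 0.001, -0.048], [0.969, 0.126, 0.213, -0.6], [-0.212, -0.026, 0.977, -1.103], [0.0, 0.0, 0.0, 1.0]]
scene [[0.987, -0.161, -0.003, -0.576], [0.154, 0.939, 0.308, -0.167], [-0.047, -0.304, 0.951, -1.341], [0.0, 0.0, 0.0, 1.0]]
{'time': 0.1, 'joint_positions': array([ 1.08241305,  0.33279819, -0.06468476,  1.46083315,  0.02161056,
        1.34988878, -0.08847096]), 'joint_vel': array([-0.0006861 , -0.00106964, -0.00121684, -0.00295696,  0.00047417,
        0.00086421, -0.00088523]), 'joint_torque': array([-2.22901572e-04, -6.24547362e+01,  2.36317719e-02, -3.90720606e+01,
       -6.14792691e-02,  3.66216945e-02,  2.63985527e-05]), 'ee_pos': array([ 0.28051475, -0.55808718,  0.18225158]), 'eef_rot': array([ 9.72998797e-01,  2.30809360e-01, -1.75879580e-04, -5.90274442e-04]), 'ft_force': array([-0.62280952, -0.14733732, -0.40455427]), 'torque': array([ 0.00921507,  0.06069855, -0.0106504 ]), 'grip_force': 0.0, 'width': 0.08729236681092697}
```

View pics/top0.png

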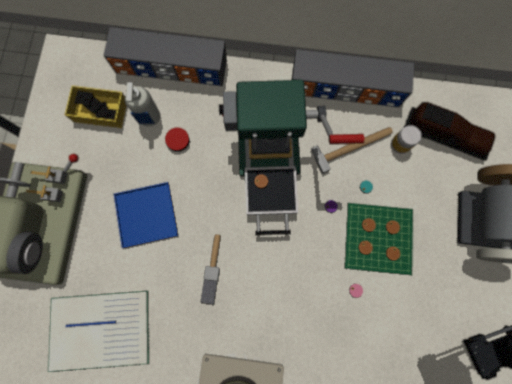

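View pics/scene0.png

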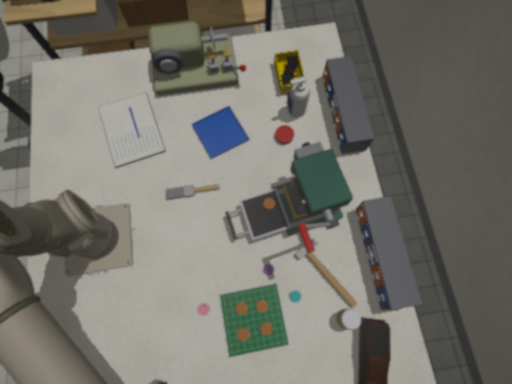

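The pictures show one fob on the pad (top 261,181) and four on the mat (around 380,240). The tray is at (146,215), the bed handle at (272,233) and the red lever grip at (347,139). The loose hammer at (355,145) lies near the grip.

```bash
cat >> h.py <<'E'
def blobs(im,cl,lo,hi,amin=20,zmin=-1,zmax=1):
    m=cv2.inRange(cv2.cvtColor(im,cv2.COLOR_RGB2HSV),lo,hi)
    m[(cl[...,2]<zmin)|(cl[...,2]>zmax)]=0
    n,l,s,ce=cv2.connectedComponentsWithStats(m)
    out=[]
    for i in range(1,n):
        if s[i,4]>=amin:
            q=cl[l==i]; r=cv2.minAreaRect((q[:,:2]*1000).astype(np.float32))
            out.append((ce[i].round(),int(s[i,4]),np.median(q,0).round(4),((q.min(0)+q.max(0))/2).round(4),[np.round(v,1) for v in r]))
    return out
E
cat > m.py <<'E'
from h import *
for n in('top','scene'):
    d=np.load('/tmp/%s.npz'%n); im,cl=d['im'],d['cl']
    print(n)
    for k,a in dict(fob=((5,100,60),(15,220,255),30,0,.09),tray=((105,130,60),(120,255,255),300,-.01,.03),mat=((60,100,40),(85,255,255),500,-.01,.03),red=((0,190,80),(4,255,255),60,.1,.4),red2=((174,190,80),(180,255,255),60,.1,.4)).items():
        for b in blobs(im,cl,*a): print(k,*b)
E
python3 m.py; python3 -c "
from h import *
d=np.load('/tmp/top.npz'); im,cl=d['im'],d['cl']
for p in [(261,181),(258,234),(286,233),(272,233),(251,213),(294,213),(250,190),(295,190),(253,175),(291,175),(240,105),(301,90),(301,125),(240,130),(335,139),(360,139),(322,155),(330,145),(345,140),(380,135)]: print(p,cl[p[1],p[0]].round(3))
print(cv2.cvtColor(im,cv2.COLOR_RGB2HSV)[[181,225,215,139],[261,368,146,347]])
cv2.imwrite('pics/crop1.png',cv2.resize(im[60:290,210:430,::-1],None,fx=3.4,fy=2.6))
"
```

```text
top
fob [123.  69.] 87 [0.9334 0.496  0.0433] [0.9323 0.4996 0.0349] [array([932.3, 499.6]), array([10.6, 65.4]), np.float64(0.0)]
fob [189.  77.] 109 [0.9314 0.278  0.0478] [0.9317 0.2885 0.051 ] [array([931.8, 288.5]), array([57.3,  8. ]), np.float64(88.8)]
fob [309.  90.] 59 [ 0.932  -0.0984  0.0504] [ 0.9332 -0.098   0.0545] [array([932.6, -98.2]), array([ 7.5, 23.2]), np.float64(4.5)]
fob [369.  98.] 124 [ 0.9314 -0.2851  0.0483] [ 0.932  -0.29    0.0527] [array([ 932., -290.]), array([57.6,  7.1]), np.float64(89.5)]
fob [261. 181.] 155 [0.6228 0.0133 0.0604] [0.6233 0.0134 0.0577] [array([623.6,  13.7]), array([41. , 42.5]), np.float64(59.1)]
fob [369. 225.] 112 [ 0.5405 -0.3257  0.011 ] [ 0.5401 -0.3253  0.0116] [array([ 540.5, -325. ]), array([34. , 34.7]), np.float64(6.6)]
fob [393. 227.] 115 [ 0.5426 -0.3969  0.0115] [ 0.5421 -0.3975  0.0111] [array([ 543.1, -397. ]), array([34.5, 35.4]), np.float64(18.8)]
fob [365. 247.] 123 [ 0.4704 -0.3202  0.0109] [ 0.4719 -0.3198  0.0117] [array([ 471.2, -320. ]), array([34.8, 35.5]), np.float64(51.8)]
fob [393. 253.] 122 [ 0.4639 -0.4
[... 2142 characters left out ...]
0.013 0.061]
(258, 234) [0.465 0.002 0.051]
(286, 233) [ 0.479 -0.079  0.048]
(272, 233) [ 0.473 -0.038  0.051]
(251, 213) [0.523 0.03  0.051]
(294, 213) [ 0.541 -0.096  0.044]
(250, 190) [0.592 0.042 0.05 ]
(295, 190) [ 0.608 -0.09   0.054]
(253, 175) [0.638 0.039 0.051]
(291, 175) [ 0.652 -0.074  0.053]
(240, 105) [0.77  0.09  0.249]
(301, 90) [ 0.831 -0.062  0.251]
(301, 125) [ 0.734 -0.072  0.253]
(240, 130) [0.702 0.08  0.249]
(335, 139) [ 0.678 -0.147  0.334]
(360, 139) [ 0.685 -0.204  0.335]
(322, 155) [ 0.736 -0.164  0.023]
(330, 145) [ 0.78  -0.189  0.   ]
(345, 140) [ 0.678 -0.17   0.336]
(380, 135) [ 0.824 -0.337  0.026]
[[ 12 151 133]
 [ 13 174 117]
 [110 180 130]
 [  1 195 124]]
```

View pics/crop1.png

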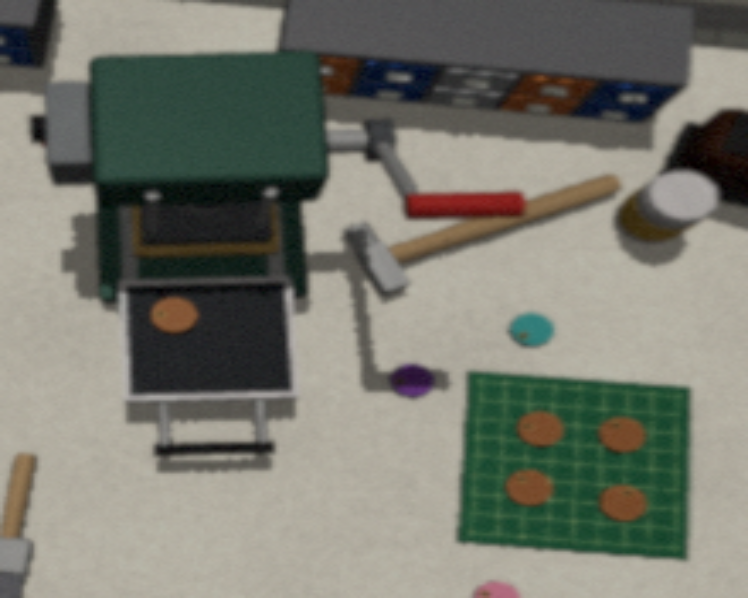

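The crop shows one fob on the pad at its rear left, four on the mat, and the press turned about 9°. Next I fit the press frame.

```bash
python3 - <<'E'
from h import *
d=np.load('/tmp/top.npz'); im,cl=d['im'],d['cl']
def rect(m): 
    q=cl[m]; print(len(q),[np.round(v,1) for v in cv2.minAreaRect((q[:,:2]*1000).astype(np.float32))],np.median(q,0).round(4))
z=cl[...,2]; X=cl[...,0];Y=cl[...,1]
hsv=cv2.cvtColor(im,cv2.COLOR_RGB2HSV)
box=(X>.6)&(X<.9)&(Y>-.12)&(Y<.16)
def big(m):
    n,l,s,_=cv2.connectedComponentsWithStats(m.astype(np.uint8)); return l==1+s[1:,4].argmax()
rect(big(box&(z>.242)&(z<.258)&(hsv[...,0]>60)&(hsv[...,0]<95)&(hsv[...,1]>90)))
bed=(X>.5)&(X<.68)&(Y>-.13)&(Y<.1)&(z>.04)&(z<.07); rect(big(bed))
dark=bed&(hsv[...,2]<60);rect(big(dark))
rect(big((X>.44)&(X<.5)&(Y>-.12)&(Y<.05)&(z>.035)&(z<.065)&(hsv[...,2]<70)))
E
```

```text
1376 [array([779.7,  10.7]), array([136.8, 173. ]), np.float64(9.5)] [ 0.7847 -0.0178  0.2498]
2473 [array([582. , -22.2]), array([176.1, 152. ]), np.float64(9.6)] [ 0.5959 -0.0194  0.0534]
1690 [array([602.4, -19.2]), array([125.1, 138.5]), np.float64(9.4)] [ 0.5961 -0.0248  0.053 ]
118 [array([475. , -39.4]), array([12.3, 96.2]), np.float64(8.9)] [ 0.4759 -0.0379  0.0519]
```

Emit:
step_arm(delta_pos=[[1,0.8,0],[1,0.8,0],[1,0.8,0],[1,0.8,0],[1,0.8,0],[1,0.8,0],[1,0.8,0],[0.5,0.8,0],[0,0,0]], turn=[-0.3,-0.3,-0.3,-0.3,-0.3,-0.3,-0.3,-0.4,0])

```text
time: 1.0
ee_pos: [0.471, -0.3943, 0.1825]
eef_rot: [0.996, 0.085, 0.0, -0.001]
ft_force: [0.7, 0.4, 1.4]
width: 0.0873
grip_force: 0.0
```

Emit:
step_arm(delta_pos=[[-0.3,-0.3,-0.9],[0,0,-1],[0,0,-1],[0,0,-1],[0,0,-1],[0,0,-1],[0,0,-0.6],[0,0,-0.5],[0,0,0],[0,0,0]], turn=[0,0,0,0,0,0,0,0,0,0], grip=0.33, newtons=15)

```text
time: 2.0
ee_pos: [0.4611, -0.4063, 0.0087]
eef_rot: [0.997, 0.083, 0.0, 0.0]
ft_force: [-0.2, 0.4, 0.5]
width: 0.0585
grip_force: 0.0
```

Emit:
step_arm(delta_pos=[[0,0,0],[0,0,0],[0,0,0],[0,0,0],[0,0,0],[0,0,0]], turn=[0,0,0,0,0,0], grip=1)

```text
time: 2.6
ee_pos: [0.4607, -0.4059, 0.008]
eef_rot: [0.997, 0.083, 0.0, 0.0]
ft_force: [-0.2, -0.7, 0.8]
width: 0.0186
grip_force: 0.0
```

```bash
python3 - <<'E'
from h import *
s=read_state();print(s['width'],s['grip_force'],s['ee_pos'])
c=snap('wrist','w1.png');d=snap('top','t1.png'); np.savez('/tmp/top',cl=cloud(d),im=d['image'])
v=np.vstack([np.c_[c['image'][:,:,::-1]]]);cv2.imwrite('pics/w1b.png',np.r_[cv2.resize(v,(400,300)),cv2.resize(d['image'][190:290,320:440,::-1],(400,300))])
E
python3 m.py|head -12
```

```text
0.01855289177674616 0.0 [ 0.46074056 -0.40590655  0.00799082]
top
fob [122.  67.] 146 [0.9332 0.4955 0.0481] [0.9331 0.5006 0.0488] [array([933.4, 500.6]), array([64.4,  9.8]), np.float64(87.7)]
fob [187.  76.] 138 [0.9313 0.2825 0.0494] [0.9325 0.2885 0.0527] [array([932.6, 288.6]), array([58.3,  8.4]), np.float64(89.1)]
fob [309.  90.] 66 [ 0.9315 -0.0994  0.0504] [ 0.9317 -0.0986  0.0528] [array([931.7, -98.7]), array([ 6.5, 23.7]), np.float64(0.9)]
fob [369.  98.] 138 [ 0.9314 -0.2806  0.0497] [ 0.9321 -0.29    0.0518] [array([ 931.9, -290. ]), array([59.6,  7.1]), np.float64(89.7)]
fob [261. 181.] 160 [0.622  0.0138 0.0606] [0.6233 0.0134 0.0583] [array([623.7,  13.2]), array([42., 42.]), np.float64(6.3)]
fob [368. 225.] 118 [ 0.5401 -0.3246  0.0115] [ 0.5403 -0.3244  0.0122] [array([ 540.4, -324. ]), array([33.5, 36.5]), np.float64(7.7)]
fob [393. 227.] 116 [ 0.5422 -0.3973  0.0111] [ 0.5422 -0.3963  0.011 ] [array([ 542.6, -396.4]), array([34.6, 36.3]), np.float64(21.4)]
fob [365. 248.] 123 [ 0.4704 -0.3196  0.011 ] [ 0.4717 -0.3194  0.0128] [array([ 470.7, -320.6]), array([34.8, 37.1]), np.float64(32.6)]
tray [145. 215.] 2957 [0.4829 0.3505 0.004 ] [0.4847 0.3493 0.0076] [array([484. , 348.3]), array([166.9, 167.2]), np.float64(20.1)]
mat [372. 231.] 2306 [ 0.5309 -0.3309  0.0031] [ 0.5054 -0.3587  0.0031] [array([ 505.6, -360.8]), array([194. , 195.2]), np.float64(2.0)]
red [347. 139.] 204 [ 0.682  -0.1746  0.3353] [ 0.6831 -0.1728  0.3347] [array([ 681.7, -172.4]), array([17.3, 75.1]), np.float64(12.2)]
```

View pics/w1b.png

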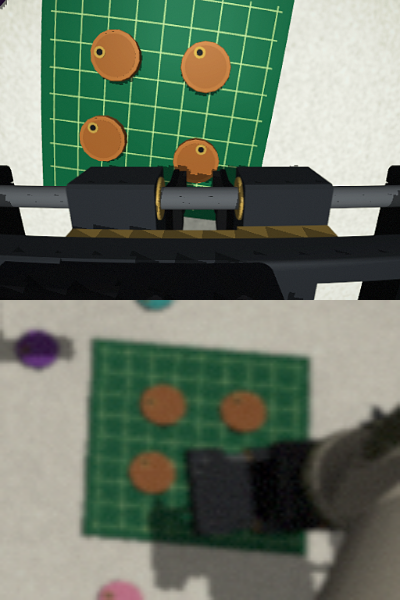

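The wrist view shows the fob at (196,160), ahead of the fingers. They closed behind its centre and squeezed it forward. I'll measure it in the wrist camera.

Emit:
step_arm(delta_pos=[[0,0,0],[0,0,0],[0,0,0],[0,0,1],[0,0,1],[0,0,1],[0,0,1],[0,0,0],[0,0,0]], turn=[0,0,0,0,0,0,0,0,0], grip=0.33)

```text
time: 3.6
ee_pos: [0.4609, -0.4061, 0.1082]
eef_rot: [0.997, 0.083, 0.0, 0.0]
ft_force: [0.5, 0.7, 0.3]
width: 0.0577
grip_force: 0.0
```

```bash
cat > w.py <<'E'
from h import *
import sys
s=read_state();p=s['ee_pos'];print('tcp',p.round(4),'w',round(float(s['width']),4),'ft',s['ft_force'].round(1),'t',s['time'])
for n in sys.argv[1:] or ['wrist','top']:
    c=snap(n);cl=cloud(c);im=c['image'];print(n)
    for b in blobs(im,cl,(3,80,50),(17,240,255),30,0,.09):
        if b[2][0]<.75 and abs(b[2][1])<.6: print('fob',b[0],b[1],'bbox mid',b[3],b[4][0],b[4][1],'units',((b[3]-p)/.025).round(2)[:2])
    for k,a in dict(tray=((105,130,60),(120,255,255),300,-.01,.03),mat=((60,100,40),(85,255,255),500,-.01,.03)).items():
        for b in blobs(im,cl,*a): print(k,b[0],b[4])
E
python3 w.py
```

```text
tcp [ 0.4609 -0.4061  0.1082] w 0.0577 ft [0.5 0.7 0.3] t 3.6
wrist
fob [184.  85.] 1361 bbox mid [ 0.5402 -0.3249  0.0075] [ 540.2 -324.9] [39.  38.9] units [3.17 3.25]
fob [260.  96.] 1348 bbox mid [ 0.5428 -0.3971  0.0077] [ 542.7 -396.9] [38.8 39. ] units [3.28 0.36]
fob [171. 157.] 1191 bbox mid [ 0.4713 -0.3195  0.008 ] [ 472.  -319.7] [39.  38.8] units [0.42 3.46]
fob [251. 177.] 1145 bbox mid [ 0.4639 -0.4016  0.0081] [ 464.9 -401.5] [39.  39.8] units [0.12 0.18]
mat [208. 125.] [array([ 504.6, -360.1]), array([201.4, 200.5]), np.float64(1.8)]
mat [144.  35.] [array([ 579.6, -280.5]), array([21.1, 20.5]), np.float64(89.5)]
mat [167.  38.] [array([ 580.4, -302.8]), array([20.6, 20.9]), np.float64(1.9)]
mat [190.  41.] [array([ 581. , -324.7]), array([20.1, 20.5]), np.float64(1.9)]
mat [214.  44.] [array([ 581.8, -346.9]), array([20.9, 20.6]), np.float64(2.2)]
mat [237.  47.] [array([ 582.4, -368.7]), array([20.4, 20.4]), np.float64(1.2)]
mat [244. 184.] [array([ 462.1, -394.5]), array([42.5, 64.2]), np.float64(2.1)]
top
fob [261. 181.] 172 bbox mid [0.6228 0.0134 0.0572] [623.1  13.1] [44.1 41.8] units [ 6.48 16.78]
fob [368. 225.] 121 bbox mid [ 0.5395 -0.3248  0.0113] [ 540.3 -324.6] [35.7 35.2] units [3.14 3.25]
fob [392. 227.] 134 bbox mid [ 0.5422 -0.3962  0.0114] [ 542.4 -396.6] [37.1 37.3] units [3.25 0.39]
fob [215. 250.] 160 bbox mid [0.4053 0.1229 0.0176] [405.3 123. ] [16.3 89.6] units [-2.22 21.16]
fob [365. 247.] 131 bbox mid [ 0.472  -0.3194  0.0115] [ 470.6 -319.3] [34.8 37.3] units [0.44 3.47]
tray [145. 215.] [array([484.3, 348.4]), array([167.3, 166.5]), np.float64(19.8)]
mat [374. 236.] [array([ 505.4, -360.3]), array([194.3, 195.2]), np.float64(1.7)]
```

Emit:
step_arm(delta_pos=[[0.13,0.16,-0.9],[0,0,-1],[0,0,-1],[0,0,-0.6],[0,0,-0.4],[0,0,-0.2],[0,0,-0.05],[0,0,0],[0,0,0]], turn=[0,0,0,0,0,0,0,0,0])

```text
time: 4.6
ee_pos: [0.4645, -0.4024, 0.0051]
eef_rot: [0.997, 0.083, 0.001, 0.001]
ft_force: [0.3, 0.6, -0.3]
width: 0.0581
grip_force: 0.0
```

Emit:
step_arm(delta_pos=[[0,0,0],[0,0,0],[0,0,0],[0,0,0],[0,0,0]], turn=[0,0,0,0,0], grip=1)

```text
time: 5.1
ee_pos: [0.464, -0.4019, 0.0042]
eef_rot: [0.997, 0.083, 0.0, 0.0]
ft_force: [0.3, 0.2, 0.4]
width: 0.0266
grip_force: 0.0
```

Emit:
step_arm(delta_pos=[[0,0,0],[0,0,0],[0,0,0]], turn=[0,0,0])

```text
time: 5.4
ee_pos: [0.464, -0.4019, 0.0042]
eef_rot: [0.997, 0.083, 0.0, 0.0]
ft_force: [-0.3, 0.6, 0.0]
width: 0.0037
grip_force: 0.0
```

```bash
python3 - <<'E'
from h import *
c=snap('wrist','w2.png'); s=read_state(); print(s['ee_pos'],s['width'],s['ft_force'],s['grip_force'])
def proj(P):
    q=(c['view']@np.r_[P,1])[:3]; uv,_=cv2.projectPoints(np.array([[q[0],-q[1],-q[2]]]),np.zeros(3),np.zeros(3),c['mtx'],np.array(c['dist'])); return uv.ravel().round()
p=s['ee_pos']
print('tcp px',proj(p),'fob',proj(np.array([.4645,-.4015,.011])), 'cam',np.linalg.inv(c['view'])[:3].round(3).tolist())
im=c['image'][:,:,::-1].copy()
for P in (p,np.array([.4645,-.4015,.011])): cv2.circle(im,tuple(int(v) for v in proj(P)),4,(255,0,255),1)
cv2.imwrite('pics/w2.png',im)
cl=cloud(c)
for v in range(180,330,15): print(v,[tuple((cl[v,u]*1000).astype(int)) for u in (200,225,250,275)])
E
```

```text
[ 0.46398848 -0.40193611  0.00422092] 0.0026723933357574474 [-0.16566689  0.90700127  0.17263213] 0.0
tcp px [255. 212.] fob [255. 215.] cam [[0.165, 0.956, 0.242, 0.529], [-0.986, 0.16, 0.04, -0.391], [-0.0, -0.245, 0.969, 0.206]]
180 [(np.int64(480), np.int64(-361), np.int64(4)), (np.int64(482), np.int64(-378), np.int64(3)), (np.int64(485), np.int64(-394), np.int64(2)), (np.int64(488), np.int64(-411), np.int64(2))]
195 [(np.int64(469), np.int64(-362), np.int64(3)), (np.int64(472), np.int64(-379), np.int64(3)), (np.int64(477), np.int64(-396), np.int64(10)), (np.int64(479), np.int64(-412), np.int64(11))]
210 [(np.int64(458), np.int64(-363), np.int64(2)), (np.int64(462), np.int64(-381), np.int64(4)), (np.int64(467), np.int64(-397), np.int64(11)), (np.int64(469), np.int64(-414), np.int64(11))]
225 [(np.int64(498), np.int64(-381), np.int64(129)), (np.int64(499), np.int64(-387), np.int64(129)), (np.int64(472), np.int64(-397), np.int64(53)), (np.int64(476), np.int64(-410), np.int64(57))]
240 [(np.int64(497), np.int64(-382), np.int64(136)), (np.int64(498), np.int64(-388), np.int64(136)), (
[... 377 characters left out ...]
np.int64(138)), (np.int64(468), np.int64(-398), np.int64(93)), (np.int64(475), np.int64(-407), np.int64(104))]
285 [(np.int64(486), np.int64(-384), np.int64(137)), (np.int64(488), np.int64(-390), np.int64(139)), (np.int64(461), np.int64(-400), np.int64(92)), (np.int64(475), np.int64(-406), np.int64(114))]
300 [(np.int64(484), np.int64(-385), np.int64(142)), (np.int64(485), np.int64(-390), np.int64(141)), (np.int64(487), np.int64(-396), np.int64(143)), (np.int64(487), np.int64(-402), np.int64(141))]
315 [(np.int64(486), np.int64(-386), np.int64(150)), (np.int64(487), np.int64(-391), np.int64(149)), (np.int64(488), np.int64(-396), np.int64(150)), (np.int64(489), np.int64(-401), np.int64(149))]
```

View pics/w2.png

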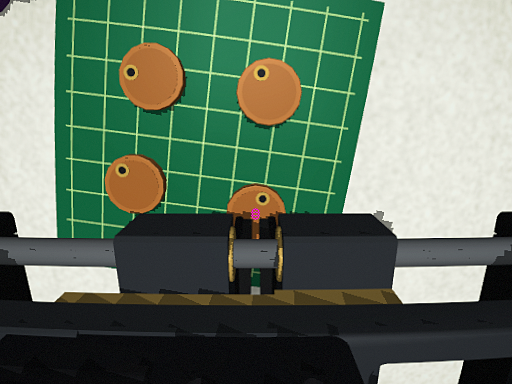

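```bash
python3 - <<'E'
from h import *
for n in ('scene','top'):
    c=snap(n); cl=cloud(c); im=c['image']; print(n,np.linalg.inv(c['view'])[:3,3].round(2))
    m=(np.abs(cl[...,0]-.464)<.07)&(np.abs(cl[...,1]+.402)<.08)
    ys,xs=np.where(m); y0,y1,x0,x1=ys.min()-10,ys.max()+30,xs.min()-20,xs.max()+20
    cv2.imwrite(f'pics/f_{n}.png',cv2.resize(im[y0:y1,x0:x1,::-1],None,fx=6,fy=6)[:580,:780]); print(y0,x0)
    q=cl[m&(im.max(2)<70)]; print(len(q),np.c_[q[np.argsort(q[:,2])][:25]].round(3).tolist())
E
```

```text
scene [ 0.53 -0.34  1.33]
-10 -20
288 [[0.48, -0.35, 0.123], [0.493, -0.367, 0.135], [0.468, -0.336, 0.15], [0.446, -0.341, 0.151], [0.43, -0.327, 0.151], [0.485, -0.477, 0.152], [0.453, -0.337, 0.152], [0.506, -0.478, 0.152], [0.482, -0.482, 0.152], [0.493, -0.467, 0.152], [0.441, -0.338, 0.152], [0.476, -0.341, 0.152], [0.496, -0.463, 0.152], [0.434, -0.322, 0.153], [0.467, -0.325, 0.153], [0.483, -0.471, 0.153], [0.435, -0.334, 0.153], [0.462, -0.338, 0.153], [0.476, -0.323, 0.153], [0.473, -0.343, 0.153], [0.487, -0.469, 0.153], [0.456, -0.337, 0.153], [0.438, -0.332, 0.153], [0.463, -0.333, 0.153], [0.461, -0.324, 0.153]]
top [ 0.35 -0.    1.21]
201 343
2201 [[0.405, -0.349, -0.003], [0.45, -0.328, -0.003], [0.414, -0.351, -0.003], [0.408, -0.348, -0.003], [0.419, -0.365, -0.003], [0.406, -0.354, -0.002], [0.421, -0.424, -0.002], [0.415, -0.442, -0.002], [0.417, -0.392, -0.002], [0.409, -0.401, -0.002], [0.411, -0.369, -0.002], [0.422, -0.43, -0.002], [0.516, -0.416, -0.002], [0.524, -0.413, -0.002], [0.416, -0.451, -0.002], [0.431, -0.322, -0.002], [0.432, -0.349, -0.001], [0.424, -0.403, -0.001], [0.41, -0.425, -0.001], [0.427, -0.403, -0.001], [0.426, -0.394, -0.001], [0.42, -0.368, -0.001], [0.409, -0.442, -0.001], [0.416, -0.409, -0.001], [0.42, -0.436, -0.001]]
```

View pics/f_scene.png

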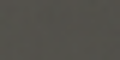

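Emit:
step_arm(delta_pos=[[0,0,-0.06],[0,0,-0.06],[0,0,-0.04],[0,0,0]], turn=[0,0,0,0])

```text
time: 5.95
ee_pos: [0.4639, -0.4018, -0.0001]
eef_rot: [0.997, 0.083, -0.0, -0.0]
ft_force: [-0.3, 0.6, 0.1]
width: 0.0004
grip_force: 0.0
```

Emit:
step_arm(delta_pos=[[0,0,-0.08],[0,0,-0.08],[0,0,-0.04],[0,0,0]], turn=[0,0,0,0])

```text
time: 6.35
ee_pos: [0.4639, -0.4018, -0.005]
eef_rot: [0.997, 0.083, -0.0, -0.0]
ft_force: [-0.2, -0.7, 0.2]
width: 0.0003
grip_force: 0.0
```

Emit:
step_arm(delta_pos=[[0,0,-0.08],[0,0,-0.08],[0,0,-0.04],[0,0,0]], turn=[0,0,0,0])

```text
time: 6.75
ee_pos: [0.4639, -0.4018, -0.01]
eef_rot: [0.997, 0.083, -0.0, -0.0]
ft_force: [0.0, -0.3, 0.2]
width: 0.0004
grip_force: 0.0
```

Emit:
step_arm(delta_pos=[[0,0,-0.08],[0,0,-0.08],[0,0,-0.04],[0,0,0]], turn=[0,0,0,0])

```text
time: 7.15
ee_pos: [0.4639, -0.4018, -0.015]
eef_rot: [0.997, 0.083, -0.0, -0.0]
ft_force: [-0.2, 0.4, -0.1]
width: 0.0005
grip_force: 0.0
```

```bash
python3 - <<'E'
from h import *
s=read_state();print(s['ft_force'],s['ee_pos'])
c=snap('wrist','w3.png'); cl=cloud(c); im=c['image']
print('cam',np.linalg.inv(c['view'])[:3,3].round(4))
for b in blobs(im,cl,(3,80,50),(17,240,255),30,-.03,.09): print(b[0],b[1],b[2],b[3])
t=snap('top');cl=cloud(t)
for b in blobs(t['image'],cl,(3,80,50),(17,240,255),30,-.03,.09): print(b[0],b[1],b[2])
E
```

```text
[-0.17816988  0.36485441 -0.11926026] [ 0.4638694  -0.40181707 -0.01500626]
cam [ 0.5293 -0.3908  0.1868]
[142.  72.] 4004 [ 0.5405 -0.3263  0.0113] [ 0.5401 -0.3249  0.0077]
[271.  90.] 3921 [ 0.5424 -0.3975  0.0113] [ 0.5427 -0.3971  0.0076]
[124. 191.] 3180 [ 0.4721 -0.3216  0.0112] [ 0.4714 -0.3197  0.0077]
[254. 205.] 992 [ 0.4766 -0.398   0.0111] [ 0.4764 -0.4003  0.0267]
[122.  67.] 179 [0.9334 0.4955 0.0496]
[187.  76.] 169 [0.9313 0.2817 0.0498]
[309.  91.] 78 [ 0.9318 -0.1001  0.0489]
[369.  98.] 173 [ 0.9315 -0.2821  0.0497]
[359. 144.] 395 [ 0.7849 -0.2775  0.0239]
[261. 181.] 172 [0.6222 0.0139 0.0602]
[368. 225.] 126 [ 0.54   -0.324   0.0113]
[392. 227.] 128 [ 0.543  -0.3965  0.0114]
[215. 250.] 156 [0.4048 0.1225 0.018 ]
[365. 247.] 135 [ 0.4712 -0.3194  0.0113]
```

View pics/w3.png

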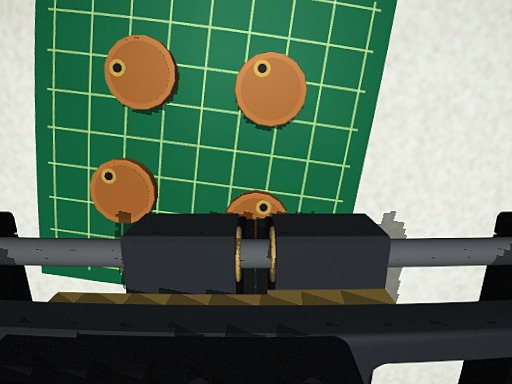

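```bash
python3 - <<'E'
from h import *
c=snap('wrist'); cl=cloud(c)*1000; im=c['image']
for v in range(206,236,2): print(v,[(tuple(cl[v,u].astype(int).tolist()),im[v,u].tolist()) for u in (248,256,264)])
cv2.imwrite('pics/w4.png',cv2.resize(im[170:300,190:320,::-1],None,fx=4.5,fy=4.5,interpolation=cv2.INTER_NEAREST))
E
```

```text
206 [((475, -395, 11), [169, 104, 47]), ((476, -400, 10), [201, 162, 73]), ((477, -404, 12), [24, 27, 29])]
208 [((474, -395, 10), [168, 103, 48]), ((475, -400, 12), [201, 164, 76]), ((475, -405, 11), [25, 28, 32])]
210 [((473, -395, 11), [171, 104, 48]), ((473, -400, 10), [182, 135, 60]), ((474, -405, 11), [0, 6, 23])]
212 [((471, -396, 10), [93, 56, 25]), ((472, -400, 10), [165, 96, 45]), ((473, -405, 12), [201, 166, 76])]
214 [((470, -396, 10), [86, 53, 24]), ((471, -401, 11), [167, 101, 46]), ((472, -405, 12), [187, 138, 63])]
216 [((469, -396, 11), [90, 56, 25]), ((470, -401, 11), [178, 108, 50]), ((470, -405, 10), [183, 110, 49])]
218 [((468, -396, 11), [78, 48, 24]), ((469, -401, 11), [76, 48, 23]), ((469, -406, 11), [74, 44, 21])]
220 [((472, -396, 27), [11, 12, 14]), ((473, -400, 27), [43, 32, 22]), ((473, -405, 26), [15, 19, 20])]
222 [((472, -396, 30), [14, 13, 15]), ((473, -400, 30), [49, 36, 24]), ((473, -404, 30), [18, 19, 19])]
224 [((472, -396, 33), [13, 16, 14]), ((473, -400, 33), [49, 35, 22]), ((473, -404, 32), [19, 22, 20])]
226 [((472, -396, 36), [13, 16, 14]), ((473, -400, 36), [44, 32, 20]), ((473, -404, 36), [18, 19, 20])]
228 [((472, -396, 39), [16, 16, 17]), ((473, -400, 39), [42, 27, 15]), ((473, -404, 39), [15, 14, 15])]
230 [((472, -396, 42), [15, 15, 16]), ((473, -400, 41), [45, 31, 20]), ((473, -404, 41), [16, 15, 17])]
232 [((472, -396, 45), [7, 14, 13]), ((473, -400, 45), [43, 30, 15]), ((473, -404, 44), [11, 10, 11])]
234 [((472, -396, 47), [16, 17, 17]), ((473, -400, 47), [44, 29, 18]), ((473, -404, 47), [18, 18, 18])]
```

View pics/w4.png

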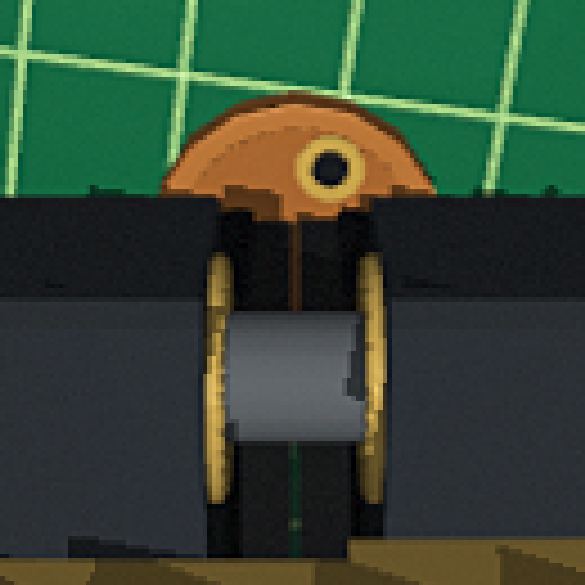

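The wrist depth puts the real fingertips at z≈25 mm where the state reports −15 mm, so the reported TCP reads about 40 mm low. I'll work with that offset.

Emit:
step_arm(delta_pos=[[0,0,0],[0,0,0],[0,0,0],[0,0,0],[0,0,-0.3],[0,0,-0.2],[0,0,-0.16],[0,0,-0.06],[0,0,0]], turn=[0,0,0,0,0,0,0,0,0], grip=0.33)

```text
time: 8.2
ee_pos: [0.4638, -0.4017, -0.0332]
eef_rot: [0.997, 0.083, -0.0, -0.0]
ft_force: [-0.0, -0.4, 0.7]
width: 0.057
grip_force: 0.0
```

Emit:
step_arm(delta_pos=[[0,0,0],[0,0,0],[0,0,0],[0,0,0],[0,0,0],[0,0,0]], turn=[0,0,0,0,0,0], grip=1)

```text
time: 8.8
ee_pos: [0.4641, -0.402, -0.0326]
eef_rot: [0.997, 0.083, 0.0, 0.0]
ft_force: [-0.5, 0.1, 0.8]
width: 0.0392
grip_force: 15.0
```

Gripped (39 mm, 15 N). Now to slot A.

Emit:
step_arm(delta_pos=[[0,0,0.6],[0,0,1],[0,0,1],[0,0,0.6],[0.24,1,0],[0.25,1,0],[0.25,1,0],[0.25,1,0],[0.25,1,0],[0.25,1,0],[0.25,1,0],[0.25,1,0]], turn=[0,0,0,0,0,0,0,0,0,0,0,0])

```text
time: 10.0
ee_pos: [0.5139, -0.2009, 0.0477]
eef_rot: [0.997, 0.083, 0.0, 0.0]
ft_force: [0.5, 0.4, -0.1]
width: 0.0387
grip_force: 15.0
```

Emit:
step_arm(delta_pos=[[0.25,1,0],[0.25,1,0],[0.25,1,0],[0.25,1,0],[0.25,1,0],[0.25,1,0],[0.25,1,0],[0.25,1,0],[0.25,0.48,0],[0,0,0],[0,0,0]], turn=[0,0,0,0,0,0,0,0,0,0,0])

```text
time: 11.1
ee_pos: [0.5699, 0.0087, 0.0472]
eef_rot: [0.997, 0.082, -0.0, 0.0]
ft_force: [-0.1, -0.1, -0.2]
width: 0.0387
grip_force: 15.0
```

```bash
python3 w.py wrist
```

```text
tcp [0.5699 0.0087 0.0472] w 0.0387 ft [-0.1 -0.1 -0.2] t 11.1
wrist
fob [261. 137.] 3255 bbox mid [0.6209 0.0145 0.0572] [621.   14.6] [41.1 41.1] units [2.04 0.23]
fob [254. 205.] 212 bbox mid [0.5785 0.0111 0.0714] [581.5  14.2] [15.4 39. ] units [0.35 0.1 ]
mat [176.  41.] [array([670.4,  79.3]), array([58.8, 19. ]), np.float64(7.8)]
mat [301.  39.] [array([688.2,  -3.7]), array([ 30.4, 118.3]), np.float64(9.5)]
mat [425.  42.] [array([702.2, -87.5]), array([30.5, 15. ]), np.float64(9.3)]
```

Emit:
step_arm(delta_pos=[[0,0,-0.5],[0,0,-0.4],[0,0,-0.2],[0,0,-0.06],[0,0,0],[0,0,0]], turn=[0,0,0,0,0,0])

```text
time: 11.75
ee_pos: [0.5701, 0.0102, 0.0184]
eef_rot: [0.997, 0.083, 0.0, -0.0]
ft_force: [0.2, -0.5, 0.3]
width: 0.0387
grip_force: 15.0
```

Emit:
step_arm(delta_pos=[[0,0,0],[0,0,0],[0,0,0],[0,0,0.4],[0,0,0.8],[-0.25,-1,0],[-0.25,-1,0],[-0.25,-1,0],[-0.25,-1,0],[-0.25,-1,0],[-0.25,-1,0],[-0.25,-1,0]], turn=[0,0,0,0,0,0,0,0,0,0,0,0], grip=0.37)

```text
time: 12.95
ee_pos: [0.5262, -0.166, 0.0492]
eef_rot: [0.997, 0.083, 0.0, 0.0]
ft_force: [0.6, -0.2, 0.1]
width: 0.0551
grip_force: 0.0
```

Emit:
step_arm(delta_pos=[[-0.3,-1,0],[-0.4,-1,0],[-0.4,-1,0],[-0.4,-1,0],[-0.4,-1,0],[-0.3,-1,0],[0,-0.18,0],[0,0,0]], turn=[0,0,0,0,0,0,0,0])

```text
time: 13.75
ee_pos: [0.4713, -0.3201, 0.0488]
eef_rot: [0.997, 0.082, 0.0, 0.0]
ft_force: [0.4, 0.8, 0.2]
width: 0.055
grip_force: 0.0
```

```bash
python3 w.py
```

```text
tcp [ 0.4713 -0.3201  0.0488] w 0.055 ft [0.4 0.8 0.2] t 13.75
wrist
fob [277. 111.] 2030 bbox mid [ 0.5401 -0.325   0.0074] [ 540.1 -325.3] [39.1 39.6] units [ 2.75 -0.19]
fob [368. 125.] 1988 bbox mid [ 0.5433 -0.3964  0.0082] [ 543.1 -396.4] [39.1 39.3] units [ 2.88 -3.05]
fob [255. 197.] 1710 bbox mid [ 0.4711 -0.3195  0.0079] [ 471.9 -319.4] [38.9 39.4] units [-0.01  0.03]
mat [310.  87.] [array([ 521. , -359.6]), array([168.8, 202. ]), np.float64(2.0)]
mat [228.  49.] [array([ 579.8, -280.9]), array([20.5, 20.5]), np.float64(1.8)]
mat [256.  53.] [array([ 580.4, -302.8]), array([20.4, 20.4]), np.float64(1.2)]
mat [286.  57.] [array([ 581.1, -324.9]), array([20.8, 20.6]), np.float64(1.2)]
mat [314.  61.] [array([ 581.8, -346.9]), array([20.4, 20.8]), np.float64(2.0)]
mat [343.  66.] [array([ 582.4, -369. ]), array([20.5, 20.5]), np.float64(1.9)]
mat [370.  70.] [array([ 583.1, -390.8]), array([21.1, 21.1]), np.float64(2.6)]
mat [398.  75.] [array([ 583.8, -413. ]), array([20.5, 21.1]), np.float64(2.3)]
mat [224.  79.] [array([ 557.7, -281.4]), array([20.7, 20.6]), np.float64(2.3
[... 2106 characters left out ...]
[ 473.1, -394.5]), array([20.8, 21.1]), np.float64(1.3)]
mat [287. 225.] [array([ 449.7, -351. ]), array([20.9, 20.5]), np.float64(1.1)]
top
fob [261. 181.] 171 bbox mid [0.624  0.0135 0.0583] [623.3  13.2] [42.7 41.9] units [ 6.11 13.35]
fob [260. 198.] 174 bbox mid [0.5727 0.0095 0.0577] [573.1   9.8] [44.4 41.5] units [ 4.06 13.19]
fob [368. 224.] 96 bbox mid [ 0.543  -0.3243  0.0111] [ 543.3 -324.3] [27.6 34.3] units [ 2.87 -0.17]
fob [215. 250.] 155 bbox mid [0.4037 0.1229 0.0191] [403.7 122.9] [91.4 16.1] units [-2.7  17.72]
tray [145. 215.] [array([484.3, 347.8]), array([167.2, 167.8]), np.float64(20.3)]
mat [370. 215.] [array([ 562.3, -347.6]), array([ 79.2, 171.2]), np.float64(1.9)]
```

Emit:
step_arm(delta_pos=[[0,0,-0.9],[0,0,-1],[0,0,-0.8],[0,0,-0.4],[0,0,-0.16],[0,0,0]], turn=[0,0,0,0,0,0])

```text
time: 14.45
ee_pos: [0.4716, -0.3189, -0.0331]
eef_rot: [0.997, 0.083, 0.0, -0.0]
ft_force: [0.5, -0.3, 0.5]
width: 0.0548
grip_force: 0.0
```

Emit:
step_arm(delta_pos=[[0,0,0],[0,0,0],[0,0,0],[0,0,0],[0,0,0]], turn=[0,0,0,0,0], grip=1)

```text
time: 14.95
ee_pos: [0.4717, -0.3197, -0.0326]
eef_rot: [0.997, 0.083, 0.0, 0.0]
ft_force: [-1.1, 1.0, 6.8]
width: 0.0391
grip_force: 15.0
```

Emit:
step_arm(delta_pos=[[0,0,0.6],[0,0,1],[0,0,1],[0,0,0.6],[0.6,1,0],[0.6,1,0],[0.6,1,0],[0.6,1,0],[0.6,1,0],[0.6,1,0],[0.6,1,0],[0,0,0]], turn=[0,0,0,0,0,0,0,0,0,0,0,0])

```text
time: 16.15
ee_pos: [0.578, -0.1392, 0.0471]
eef_rot: [0.996, 0.086, 0.001, -0.001]
ft_force: [-1.0, 0.3, 0.0]
width: 0.0387
grip_force: 15.0
```

Emit:
step_arm(delta_pos=[[0.5,1,0],[0.6,1,0],[0.6,1,0],[0.5,0.8,0],[0,0,-0.3],[0,0,-0.5],[0,0,-0.25],[0,0,-0.1],[0,0,0],[0,0,0]], turn=[0,0,0,0,0,0,0,0,0,0])

```text
time: 17.15
ee_pos: [0.6308, -0.0504, 0.0178]
eef_rot: [0.997, 0.082, -0.0, 0.0]
ft_force: [0.9, -0.6, -0.4]
width: 0.039
grip_force: 15.0
```

Emit:
step_arm(delta_pos=[[0,0,0],[0,0,0],[0,0,0],[0,0,0.4],[0,0,0.8],[-0.4,-1,0],[-0.4,-1,0],[-0.4,-1,0],[-0.4,-1,0],[-0.4,-1,0],[-0.4,-1,0],[-0.4,-1,0]], turn=[0,0,0,0,0,0,0,0,0,0,0,0], grip=0.37)

```text
time: 18.35
ee_pos: [0.5611, -0.2254, 0.0489]
eef_rot: [0.997, 0.083, 0.0, 0.0]
ft_force: [0.9, -0.0, -0.2]
width: 0.0552
grip_force: 0.0
```

Next fob is at (0.540, −0.325).

Emit:
step_arm(delta_pos=[[-0.2,-1,0],[-0.2,-1,0],[-0.2,-1,0],[-0.22,-0.97,0],[0,0,0],[0,0,0]], turn=[0,0,0,0,0,0])

```text
time: 18.95
ee_pos: [0.5408, -0.324, 0.0485]
eef_rot: [0.997, 0.082, 0.0, 0.0]
ft_force: [-0.1, 1.1, 0.5]
width: 0.0551
grip_force: 0.0
```

```bash
python3 w.py | grep -v mat
```

```text
tcp [ 0.5408 -0.324   0.0485] w 0.0551 ft [-0.1  1.1  0.5] t 18.95
wrist
fob [257. 197.] 1725 bbox mid [ 0.5408 -0.3246  0.0079] [ 541.1 -324.2] [38.8 39.4] units [ 0.   -0.02]
fob [343. 208.] 1657 bbox mid [ 0.5433 -0.3964  0.0096] [ 543.6 -396.1] [38.6 38.8] units [ 0.1 -2.9]
top
fob [261. 180.] 173 bbox mid [0.6251 0.0136 0.057 ] [624.5  14.3] [43.4 42.4] units [ 3.37 13.5 ]
fob [283. 180.] 172 bbox mid [ 0.6327 -0.0517  0.0571] [632. -52.] [42.7 42.1] units [ 3.68 10.89]
fob [260. 197.] 178 bbox mid [0.5737 0.0099 0.0568] [574.    9.8] [44.  41.5] units [ 1.32 13.36]
fob [215. 250.] 151 bbox mid [0.4053 0.1228 0.0167] [405.3 122.8] [89.6 16.1] units [-5.42 17.87]
tray [145. 215.] [array([484.3, 347.9]), array([167.3, 167.2]), np.float64(20.4)]
```

Emit:
step_arm(delta_pos=[[0,0,-0.9],[0,0,-1],[0,0,-0.8],[0,0,-0.4],[0,0,-0.16],[0,0,0]], turn=[0,0,0,0,0,0])

```text
time: 19.65
ee_pos: [0.5411, -0.3232, -0.0333]
eef_rot: [0.997, 0.083, 0.0, -0.0]
ft_force: [-0.6, 0.6, 0.9]
width: 0.0546
grip_force: 0.0
```

Emit:
step_arm(delta_pos=[[0,0,0],[0,0,0],[0,0,0],[0,0,0],[0,0,0]], turn=[0,0,0,0,0], grip=1)

```text
time: 20.15
ee_pos: [0.5413, -0.324, -0.0327]
eef_rot: [0.997, 0.083, 0.001, 0.0]
ft_force: [-0.8, 0.5, 5.2]
width: 0.0388
grip_force: 15.0
```

Emit:
step_arm(delta_pos=[[0,0,0.6],[0,0,1],[0,0,1],[0,0,0.6],[0.15,1,0],[0.15,1,0],[0.15,1,0],[0.15,1,0],[0.15,1,0],[0.15,1,0],[0.15,1,0],[0.15,1,0]], turn=[0,0,0,0,0,0,0,0,0,0,0,0])

```text
time: 21.35
ee_pos: [0.5706, -0.1227, 0.0467]
eef_rot: [0.997, 0.083, -0.0, 0.0]
ft_force: [-0.9, 0.3, 1.3]
width: 0.0389
grip_force: 15.0
```

Emit:
step_arm(delta_pos=[[0.15,1,0],[0.15,1,0],[0.13,0.6,0],[0,0,-0.2],[0,0,-0.5],[0,0,-0.35],[0,0,-0.1],[0,0,0],[0,0,0]], turn=[0,0,0,0,0,0,0,0,0])

```text
time: 22.25
ee_pos: [0.5811, -0.0595, 0.0173]
eef_rot: [0.997, 0.082, -0.0, 0.0]
ft_force: [0.1, 0.5, -0.0]
width: 0.0392
grip_force: 15.0
```

Emit:
step_arm(delta_pos=[[0,0,0],[0,0,0],[0,0,0],[0,0,0.4],[0,0,0.8],[-1,0.1,0],[-1,0.1,0],[-1,0.1,0],[-1,0.1,0],[-1,0.1,0],[-0.6,0.08,0],[0,0,0]], turn=[0,0,0,0,0,0,0,0,0,0,0,0], grip=0.37)

```text
time: 23.45
ee_pos: [0.4404, -0.0442, 0.0485]
eef_rot: [0.997, 0.083, 0.0, 0.0]
ft_force: [0.9, -0.2, -0.0]
width: 0.055
grip_force: 0.0
```

Emit:
step_arm(delta_pos=[[0,0,0],[0,0,0],[0,0,0],[0,0,0],[0,0,0]], turn=[0,0,0,0,0], grip=1)

```text
time: 23.95
ee_pos: [0.4416, -0.0441, 0.0476]
eef_rot: [0.997, 0.083, -0.0, -0.0]
ft_force: [-0.5, -0.2, -0.1]
width: 0.0224
grip_force: 0.0
```

```bash
cat > b.py <<'E'
from h import *
s=read_state();p=s['ee_pos'];print('tcp',p.round(4),'w',round(float(s['width']),4),'ft',s['ft_force'].round(1),'t',s['time'])
c=snap('wrist','bw%d.png'%(s['time']*100));cl=cloud(c);im=c['image'];z=cl[...,2]
O=np.array([.7353,.0034]);a=.164;R=np.array([[np.cos(a),np.sin(a)],[-np.sin(a),np.cos(a)]])
pr=(cl[...,:2]-O)@R.T
for b in blobs(im,cl,(3,80,50),(17,240,255),30,.045,.09): print('fob',b[0],b[1],b[3],'press',((b[3][:2]-O)@R.T).round(4))
m=(im.max(2)<60)&(z>.04)&(z<.056)&(np.abs(pr[...,1])<.056)&(pr[...,0]<-.11)
n,l,st,ce=cv2.connectedComponentsWithStats(m.astype(np.uint8))
for i in range(1,n):
    if st[i,4]>60:
        q=pr[l==i];print('dark',ce[i].round(),st[i,4],np.percentile(q,[3,97],axis=0).round(4).tolist(),np.percentile(z[l==i],[5,95]).round(4))
print('tcp press',((p[:2]-O)@R.T).round(4))
E
python3 b.py
```

```text
tcp [ 0.4416 -0.0441  0.0476] w 0.0224 ft [-0.5 -0.2 -0.1] t 23.95
fob [197.   8.] 866 [0.5591 0.0093 0.0581] press [-0.1729  0.0346]
fob [323.  11.] 1312 [ 0.5704 -0.0611  0.0579] press [-0.1732 -0.0367]
dark [256.  37.] 4391 [[-0.1979, -0.0543], [-0.1716, 0.0546]] [0.052  0.0544]
dark [261.  70.] 244 [[-0.2057, -0.0503], [-0.205, 0.0374]] [0.0417 0.0527]
dark [255. 159.] 3074 [[-0.2664, -0.0469], [-0.254, 0.0491]] [0.0489 0.0535]
tcp press [-0.2975  0.0011]
```

Emit:
step_arm(delta_pos=[[0,0,-0.5],[0,0,-0.6],[0,0,-0.6],[0,0,-0.36],[0.3,0.05,0],[0.3,0.05,0],[0.15,0.02,0],[0.1,0.02,0],[0.1,0.02,0],[0.2,0.03,0],[0.3,0.05,0]], turn=[0,0,0,0,0,0,0,0,0,0,0])

```text
time: 25.1
ee_pos: [0.4778, -0.0383, -0.0037]
eef_rot: [0.997, 0.083, -0.0, 0.0]
ft_force: [-1.9, 0.2, 0.8]
width: 0.0005
grip_force: 1.1
```

Emit:
step_arm(delta_pos=[[0.35,0.06,0],[0.35,0.06,0],[0.35,0.06,0],[0.35,0.06,0],[0.35,0.06,0],[0.35,0.06,0],[0.35,0.06,0],[0.35,0.06,0],[0.35,0.06,0],[0.35,0.06,0],[0.3,0.05,0],[0.2,0.03,0]], turn=[0,0,0,0,0,0,0,0,0,0,0,0])

```text
time: 26.3
ee_pos: [0.5785, -0.0208, -0.0038]
eef_rot: [0.997, 0.083, 0.0, -0.0]
ft_force: [-1.7, -1.5, -0.3]
width: 0.0005
grip_force: 0.9
```

```bash
python3 b.py
```

```text
tcp [ 0.5785 -0.0208 -0.0038] w 0.0005 ft [-1.7 -1.5 -0.3] t 26.3
fob [180.  15.] 2476 [0.679  0.0302 0.0582] press [-0.0512  0.0356]
fob [347.  19.] 3347 [ 0.6886 -0.0415  0.0579] press [-0.0534 -0.0367]
dark [256. 208.] 3440 [[-0.1493, -0.0465], [-0.1344, 0.0484]] [0.0473 0.0534]
tcp press [-0.1587  0.0017]
```

Emit:
step_arm(delta_pos=[[0.2,0.03,0],[0.2,0.03,0],[0.15,0.02,0],[0.08,0.01,0],[0.06,0.01,0],[0.04,0.01,0],[0,0,0]], turn=[0,0,0,0,0,0,0])

```text
time: 27.05
ee_pos: [0.5962, -0.0184, -0.0037]
eef_rot: [0.997, 0.083, 0.0, 0.0]
ft_force: [0.3, -0.5, -0.6]
width: 0.0007
grip_force: 0.3
```

Emit:
step_arm(delta_pos=[[0.08,0.01,0],[0.06,0.01,0],[0,0,0]], turn=[0,0,0])

```text
time: 27.35
ee_pos: [0.5979, -0.0183, -0.004]
eef_rot: [0.997, 0.083, -0.002, 0.0]
ft_force: [-9.2, -1.1, 6.4]
width: 0.0002
grip_force: 4.7
```

```bash
python3 b.py
```

```text
tcp [ 0.5979 -0.0183 -0.004 ] w 0.0002 ft [-9.2 -1.1  6.4] t 27.35
dark [255. 208.] 3298 [[-0.1296, -0.0465], [-0.115, 0.0485]] [0.0474 0.0534]
tcp press [-0.1391  0.0011]
```

Bed is against its stop (9 N). Now the lever.

Emit:
step_arm(delta_pos=[[-1,-0.16,0],[-1,-0.16,0],[0,-0.45,1],[0,-0.45,1],[0,-0.45,1],[0,-0.45,1],[0,-0.45,1],[0,-0.45,1],[0,-0.45,1],[0,-0.45,1],[0,-0.45,1],[0,-0.45,1]], turn=[0,0,0,0,0,0,0,0,0,0,0,0])

```text
time: 28.6
ee_pos: [0.5498, -0.1392, 0.2477]
eef_rot: [0.997, 0.083, 0.001, 0.0]
ft_force: [-0.1, 0.1, -0.3]
width: 0.0005
grip_force: 0.0
```

Emit:
step_arm(delta_pos=[[0,-0.45,1],[0,-0.45,1],[0,-0.45,1],[1,-0.1,0],[1,0,0],[1,0,0],[0.6,0,0],[0,0,0]], turn=[0,0,0,0,0,0,0,0])

```text
time: 29.4
ee_pos: [0.6408, -0.1743, 0.3199]
eef_rot: [0.997, 0.083, -0.0, -0.0]
ft_force: [-0.7, 0.3, -0.8]
width: 0.0005
grip_force: 0.0
```

```bash
cat > l.py <<'E'
from h import *
s=read_state();p=s['ee_pos'];print('tcp',p.round(4),'ft',s['ft_force'].round(1),'t',s['time'])
for n in('wrist','top'):
    c=snap(n);cl=cloud(c)
    for lo,hi in (((0,150,50),(4,255,255)),((174,150,50),(180,255,255))):
        for b in blobs(c['image'],cl,lo,hi,60,.12,.42): print(n,b[0],b[1],b[3],b[2],b[4])
E
python3 l.py
```

```text
tcp [ 0.6408 -0.1743  0.3199] ft [-0.7  0.3 -0.8] t 29.4
wrist [265. 149.] 4686 [ 0.685  -0.173   0.3319] [ 0.6863 -0.1728  0.3352] [array([ 685.1, -173.2]), array([23.2, 79.2]), np.float64(9.5)]
```

Emit:
step_arm(delta_pos=[[0.9,-0.1,0],[0.87,-0.1,0],[0,0,-0.4],[0,0,-0.3],[0,0,-0.14],[0,0,0]], turn=[0,0,0,0,0,0])

```text
time: 30.1
ee_pos: [0.6828, -0.1799, 0.3003]
eef_rot: [0.997, 0.083, -0.0, 0.0]
ft_force: [0.3, -0.4, -0.9]
width: 0.0003
grip_force: 0.0
```

Emit:
step_arm(delta_pos=[[0.05,0,-0.1],[0,0,-0.1],[0,0,0]], turn=[0,0,0])

```text
time: 30.4
ee_pos: [0.6848, -0.1799, 0.2974]
eef_rot: [0.997, 0.083, 0.001, 0.001]
ft_force: [-3.0, 0.2, 10.0]
width: 0.0003
grip_force: 4.5
```

Emit:
step_arm(delta_pos=[[-0.21,-0.03,-0.23],[-0.21,-0.03,-0.24],[-0.19,-0.03,-0.25],[-0.19,-0.03,-0.26],[-0.17,-0.03,-0.27],[-0.17,-0.03,-0.28],[-0.14,-0.02,-0.29],[-0.14,-0.02,-0.29],[-0.11,-0.02,-0.3],[-0.11,-0.02,-0.3]], turn=[0,0,0,0,0,0,0,0,0,0])

```text
time: 31.4
ee_pos: [0.643, -0.1877, 0.2303]
eef_rot: [0.997, 0.082, 0.001, 0.001]
ft_force: [-10.4, -1.8, 15.4]
width: 0.0003
grip_force: 7.7
```

Emit:
step_arm(delta_pos=[[-0.08,-0.01,-0.31],[-0.08,-0.01,-0.31],[-0.05,-0.01,-0.315],[-0.05,-0.01,-0.315],[-0.02,0,-0.32],[-0.02,0,-0.32],[0.02,0,-0.32],[0.02,0,-0.32],[0.04,0,-0.3]], turn=[0,0,0,0,0,0,0,0,0])

```text
time: 32.3
ee_pos: [0.6377, -0.1889, 0.1591]
eef_rot: [0.997, 0.082, 0.0, 0.001]
ft_force: [-19.0, 0.5, 37.4]
width: 0.0002
grip_force: 19.7
```

Emit:
step_arm(delta_pos=[[0,0,-0.04],[0,0,0]], turn=[0,0])

```text
time: 32.5
ee_pos: [0.6377, -0.189, 0.16]
eef_rot: [0.997, 0.082, 0.0, 0.002]
ft_force: [-16.2, -0.7, 25.3]
width: 0.0006
grip_force: 12.7
```

Emit:
step_arm(delta_pos=[[0,0,-0.04],[0,0,-0.02],[0,0,0],[0,0,0],[0,0,0],[0,0,0],[0,0,0],[0,0,0],[0,0,0],[0,0,0],[0,0,0],[0,0,0]], turn=[0,0,0,0,0,0,0,0,0,0,0,0])

```text
time: 33.7
ee_pos: [0.6378, -0.189, 0.1596]
eef_rot: [0.997, 0.082, 0.001, 0.002]
ft_force: [-19.1, -0.0, 31.3]
width: 0.0005
grip_force: 15.8
```

```bash
python3 l.py
```

```text
tcp [ 0.6378 -0.189   0.1596] ft [-19.1  -0.   31.3] t 33.7
wrist [253. 210.] 1260 [ 0.6731 -0.185   0.2737] [ 0.6497 -0.1859  0.1931] [array([ 662.1, -190.3]), array([56. , 64.5]), np.float64(66.7)]
```

Emit:
step_arm(delta_pos=[[-0.02,0,0.2],[-0.04,0,0.3],[-0.02,0,0.32],[-0.02,0,0.32],[0.02,0,0.32],[0.02,0,0.32],[0.05,0.01,0.315],[0.05,0.01,0.315],[0.08,0.01,0.31],[0.08,0.01,0.31]], turn=[0,0,0,0,0,0,0,0,0,0])

```text
time: 34.8
ee_pos: [0.6452, -0.1861, 0.2324]
eef_rot: [0.997, 0.083, 0.003, 0.001]
ft_force: [3.4, 0.5, 5.5]
width: 0.0003
grip_force: 2.7
```

Emit:
step_arm(delta_pos=[[0.11,0.02,0.3],[0.11,0.02,0.3],[0.14,0.02,0.29],[0.14,0.02,0.29],[0.17,0.03,0.28],[0.17,0.03,0.27],[0.19,0.03,0.26],[0.19,0.03,0.25],[0.21,0.03,0.2],[0.21,0.03,0.2],[0,0,0.1],[0,0,0.1]], turn=[0,0,0,0,0,0,0,0,0,0,0,0])

```text
time: 36.0
ee_pos: [0.6841, -0.1799, 0.3002]
eef_rot: [0.997, 0.083, -0.001, -0.0]
ft_force: [-0.4, -0.7, -0.8]
width: 0.0005
grip_force: 0.0
```

Emit:
step_arm(delta_pos=[[0,0,0.5],[-0.8,0,0.2],[-1,0,0],[-1,0,0],[-1,0,0],[-1,0,0],[-0.6,0,0],[0,0.5,-1],[0,0.5,-1],[0,0.5,-1],[0,0.5,-1],[0,0.5,-1]], turn=[0,0,0,0,0,0,0,0,0,0,0,0])

```text
time: 37.2
ee_pos: [0.5486, -0.117, 0.1921]
eef_rot: [0.997, 0.083, -0.001, 0.0]
ft_force: [0.6, -0.3, 0.1]
width: 0.0004
grip_force: 0.0
```

Emit:
step_arm(delta_pos=[[0,0.6,-1],[0,0.7,-1],[0,0.7,-1],[0,0.7,-1],[0,0.7,-1],[0,0.7,-0.5],[0,0.1,0],[0,0,0]], turn=[0,0,0,0,0,0,0,0])

```text
time: 38.0
ee_pos: [0.5493, -0.0124, 0.0562]
eef_rot: [0.997, 0.083, -0.0, 0.0]
ft_force: [0.1, 0.5, 0.7]
width: 0.0005
grip_force: 0.0
```

```bash
python3 b.py; python3 l.py
```

```text
tcp [ 0.5493 -0.0124  0.0562] w 0.0005 ft [0.1 0.5 0.7] t 38.0
dark [277. 116.] 3129 [[-0.128, -0.0466], [-0.1154, 0.0492]] [0.0478 0.0535]
tcp press [-0.1861  0.0147]
tcp [ 0.5498 -0.0132  0.0567] ft [ 0.4  0.3 -0.3] t 38.05
top [346. 138.] 255 [ 0.6825 -0.1739  0.3341] [ 0.6827 -0.1723  0.3352] [array([ 683.4, -173.6]), array([18.5, 77.8]), np.float64(8.0)]
```

Emit:
step_arm(delta_pos=[[0.9,0,0],[1,0,0],[1,0,0],[0.7,0,0],[0,0,-0.5],[0,0,-0.7],[0,0,-0.7],[0,0,-0.5],[0,0,0]], turn=[0,0,0,0,0,0,0,0,0])

```text
time: 39.05
ee_pos: [0.6375, -0.0128, -0.0061]
eef_rot: [0.997, 0.083, -0.002, 0.0]
ft_force: [-0.1, 0.4, -0.4]
width: 0.0007
grip_force: 0.0
```

Emit:
step_arm(delta_pos=[[-0.2,-0.03,0],[-0.1,-0.02,0],[-0.1,-0.02,0],[-0.2,-0.03,0],[-0.3,-0.05,0],[-0.35,-0.06,0],[-0.35,-0.06,0],[-0.35,-0.06,0],[-0.35,-0.06,0],[-0.35,-0.06,0],[-0.35,-0.06,0],[-0.35,-0.06,0]], turn=[0,0,0,0,0,0,0,0,0,0,0,0])

```text
time: 40.25
ee_pos: [0.555, -0.0264, -0.004]
eef_rot: [0.997, 0.083, -0.0, -0.0]
ft_force: [2.1, 1.9, 1.7]
width: 0.0006
grip_force: 1.1
```

Emit:
step_arm(delta_pos=[[-0.35,-0.06,0],[-0.35,-0.06,0],[-0.35,-0.06,0],[-0.35,-0.06,0],[-0.35,-0.06,0],[-0.3,-0.05,0],[-0.25,-0.04,0],[-0.15,-0.03,0],[0,0,0]], turn=[0,0,0,0,0,0,0,0,0])

```text
time: 41.15
ee_pos: [0.4937, -0.0374, -0.0041]
eef_rot: [0.997, 0.083, -0.0, 0.0]
ft_force: [0.5, -1.1, -0.2]
width: 0.0004
grip_force: 0.0
```

```bash
python3 b.py
```

```text
tcp [ 0.4937 -0.0374 -0.0041] w 0.0004 ft [ 0.5 -1.1 -0.2] t 41.15
fob [337.   3.] 248 [ 0.6099 -0.0528  0.0582] press [-0.1329 -0.035 ]
fob [174.  76.] 6673 [0.5694 0.0118 0.0577] press [-0.1623  0.0354]
fob [340.  83.] 6595 [ 0.578  -0.0611  0.0577] press [-0.1657 -0.038 ]
dark [154.  17.] 2146 [[-0.1491, 0.0253], [-0.131, 0.0556]] [0.052  0.0543]
dark [267. 113.] 17047 [[-0.2019, -0.0538], [-0.1345, 0.0524]] [0.052  0.0542]
dark [247. 226.] 166 [[-0.2361, -0.0], [-0.2339, 0.0072]] [0.0407 0.055 ]
dark [264. 226.] 160 [[-0.2361, -0.0087], [-0.2339, -0.0016]] [0.0409 0.0554]
tcp press [-0.2451 -0.0009]
```

Emit:
step_arm(delta_pos=[[0,0,0.8],[0,0,1],[0,0,0.4],[0.9,0.5,0],[0.9,0.5,0],[0.7,0.5,0],[0.53,0.47,0],[0,0,0],[0,0,0]], turn=[0,0,0,0,0,0,0,0,0], grip=0.39)

```text
time: 42.1
ee_pos: [0.5696, 0.0121, 0.0502]
eef_rot: [0.997, 0.083, -0.001, 0.0]
ft_force: [-0.2, -0.5, 0.6]
width: 0.0523
grip_force: 0.0
```

```bash
python3 b.py;python3 w.py top | grep -E "top|fob|tray"
```

```text
tcp [0.5696 0.0121 0.0502] w 0.0523 ft [-0.2 -0.5  0.6] t 42.1
fob [266. 140.] 3121 [0.6186 0.0141 0.0577] press [-0.1134  0.0296]
fob [369. 147.] 3092 [ 0.6264 -0.0523  0.0578] press [-0.1165 -0.0372]
fob [258. 216.] 2405 [0.5691 0.0103 0.0576] press [-0.1628  0.0339]
fob [356. 212.] 1242 [ 0.5802 -0.0591  0.0581] press [-0.1632 -0.0363]
dark [304. 183.] 7734 [[-0.1741, -0.0517], [-0.1131, 0.0545]] [0.052  0.0541]
tcp press [-0.162   0.0356]
top
fob [392. 227.] 129 bbox mid [ 0.5423 -0.3953  0.0122] [ 543.1 -396.8] [36.6 36.8] units [ -1.09 -16.27]
fob [215. 250.] 149 bbox mid [0.4052 0.1228 0.0178] [405.2 122.7] [89.3 15.8] units [-6.57  4.45]
tray [145. 215.] [array([484.3, 348.4]), array([166.7, 166.9]), np.float64(19.9)]
```

Emit:
step_arm(delta_pos=[[0,-0.06,-0.5],[0,0,-0.5],[0,0,-0.2],[0,0,-0.1],[0,0,0]], turn=[0,0,0,0,0])

```text
time: 42.7
ee_pos: [0.5699, 0.0108, 0.018]
eef_rot: [0.997, 0.083, -0.0, -0.0]
ft_force: [-0.2, 0.2, 0.1]
width: 0.0532
grip_force: 0.0
```

Emit:
step_arm(delta_pos=[[0,0,0],[0,0,0],[0,0,0],[0,0,0],[0,0,0],[0,0,0.5],[0,0,0.8],[-0.1,0.9,0],[-0.1,1,0],[-0.1,1,0]], turn=[0,0,0,0,0,0,0,0,0,0], grip=1)

```text
time: 43.7
ee_pos: [0.5629, 0.084, 0.0521]
eef_rot: [0.997, 0.082, 0.0, 0.0]
ft_force: [-0.1, -0.5, -0.1]
width: 0.0389
grip_force: 15.0
```

Emit:
step_arm(delta_pos=[[-0.15,1,0],[-0.15,1,0],[-0.15,1,0],[-0.15,1,0],[-0.15,1,0],[-0.15,1,0],[-0.15,1,0],[-0.15,1,0],[-0.15,1,0],[-0.15,1,0],[-0.15,1,0],[-0.15,0.9,0]], turn=[0,0,0,0,0,0,0,0,0,0,0,0])

```text
time: 44.9
ee_pos: [0.5175, 0.3821, 0.0519]
eef_rot: [0.997, 0.083, 0.0, -0.0]
ft_force: [0.3, -1.0, 0.2]
width: 0.0384
grip_force: 15.0
```

Emit:
step_arm(delta_pos=[[0,0,-0.8],[0,0,-1],[0,0,-0.8],[0,0,-0.2],[0,0,0],[0,0,0]], turn=[0,0,0,0,0,0])

```text
time: 45.5
ee_pos: [0.5184, 0.3814, -0.0175]
eef_rot: [0.997, 0.083, 0.001, -0.0]
ft_force: [0.4, 0.2, 0.1]
width: 0.0382
grip_force: 15.0
```

Emit:
step_arm(delta_pos=[[0,0,0],[0,0,0],[0,0,0],[0,0,0.8],[0,0,1],[0,0,1],[0.26,-1,0],[0.26,-1,0],[0.26,-1,0],[0.26,-1,0],[0.26,-1,0],[0.26,-1,0]], turn=[0,0,0,0,0,0,0,0,0,0,0,0], grip=0.39)

```text
time: 46.7
ee_pos: [0.557, 0.2298, 0.0513]
eef_rot: [0.997, 0.083, 0.0, 0.0]
ft_force: [0.8, 0.2, -0.3]
width: 0.0532
grip_force: 0.0
```

Emit:
step_arm(delta_pos=[[0.3,-1,0],[0.3,-1,0],[0.3,-1,0],[0.3,-1,0],[0.3,-1,0],[0.3,-1,0],[0.3,-1,0],[0.3,-1,0],[0.1,-0.7,0],[0,0,0],[0,0,0]], turn=[0,0,0,0,0,0,0,0,0,0,0])

```text
time: 47.8
ee_pos: [0.6192, 0.0138, 0.0511]
eef_rot: [0.997, 0.083, 0.0, -0.0]
ft_force: [-0.3, 0.4, -0.6]
width: 0.0532
grip_force: 0.0
```

```bash
python3 w.py | grep -vE "mat "
```

```text
tcp [0.6192 0.0138 0.0511] w 0.0532 ft [-0.3  0.4 -0.6] t 47.8
wrist
fob [256. 213.] 2535 bbox mid [0.6191 0.0146 0.0575] [620.  15.] [38.7 40.9] units [-0.    0.03]
fob [348. 213.] 1683 bbox mid [ 0.6301 -0.0507  0.0578] [631.5 -48.4] [31.4 37.5] units [ 0.44 -2.58]
top
fob [151. 207.] 119 bbox mid [0.51   0.3353 0.0119] [509.5 335.8] [35.4 35.1] units [-4.37 12.86]
fob [392. 227.] 130 bbox mid [ 0.5425 -0.3958  0.0112] [ 542.4 -396.1] [36.7 35.2] units [ -3.07 -16.38]
fob [215. 250.] 152 bbox mid [0.4052 0.1227 0.0182] [405.2 122.9] [16.2 89.5] units [-8.56  4.36]
tray [145. 215.] [array([484.2, 348.3]), array([166.8, 167. ]), np.float64(20.4)]
```

Emit:
step_arm(delta_pos=[[0,0.03,-0.5],[0,0,-0.5],[0,0,-0.2],[0,0,-0.12],[0,0,0]], turn=[0,0,0,0,0])

```text
time: 48.4
ee_pos: [0.6189, 0.0142, 0.0173]
eef_rot: [0.997, 0.083, -0.0, -0.0]
ft_force: [0.3, -0.7, 0.5]
width: 0.0532
grip_force: 0.0
```

Emit:
step_arm(delta_pos=[[0,0,0],[0,0,0],[0,0,0],[0,0,0],[0,0,0],[0,0,0.5],[0,0,0.8],[-0.3,0.95,0],[-0.3,1,0],[-0.3,1,0]], turn=[0,0,0,0,0,0,0,0,0,0], grip=1)

```text
time: 49.4
ee_pos: [0.5967, 0.0886, 0.0515]
eef_rot: [0.997, 0.083, 0.0, 0.0]
ft_force: [0.1, 0.4, -0.7]
width: 0.0386
grip_force: 15.0
```

Emit:
step_arm(delta_pos=[[-0.3,1,0],[-0.3,1,0],[-0.3,1,0],[-0.3,1,0],[-0.3,1,0],[-0.3,1,0],[-0.3,1,0],[-0.3,1,0],[-0.3,1,0],[-0.2,1,0],[-0.2,1,0],[0,1,0]], turn=[0,0,0,0,0,0,0,0,0,0,0,0])

```text
time: 50.6
ee_pos: [0.5186, 0.3891, 0.0515]
eef_rot: [0.997, 0.083, 0.0, -0.0]
ft_force: [0.8, -0.7, -0.2]
width: 0.0385
grip_force: 15.0
```

Emit:
step_arm(delta_pos=[[0,0,-0.8],[0,0,-1],[0,0,-0.8],[0,0,-0.15],[0,0,0],[0,0,0]], turn=[0,0,0,0,0,0])

```text
time: 51.2
ee_pos: [0.5199, 0.3884, -0.0167]
eef_rot: [0.997, 0.083, 0.001, -0.0]
ft_force: [0.3, -0.1, -0.2]
width: 0.0387
grip_force: 15.0
```

Emit:
step_arm(delta_pos=[[0,0,0],[0,0,0],[0,0,0],[0,0,0.8],[0,0,1],[0,0,0.95],[0.1,-1,0],[0.1,-1,0],[0.1,-1,0],[0.1,-1,0],[0.1,-1,0],[0.1,-1,0]], turn=[0,0,0,0,0,0,0,0,0,0,0,0], grip=0.39)

```text
time: 52.4
ee_pos: [0.5344, 0.2368, 0.0508]
eef_rot: [0.997, 0.083, 0.0, 0.0]
ft_force: [-0.3, -0.4, -0.1]
width: 0.0532
grip_force: 0.0
```

Emit:
step_arm(delta_pos=[[0.15,-1,0],[0.15,-1,0],[0.15,-1,0],[0.15,-1,0],[0.15,-1,0],[0.15,-1,0],[0.15,-1,0],[0.15,-1,0],[0.15,-1,0],[0.15,-1,0],[0.15,-1,0],[0.15,-0.9,0]], turn=[0,0,0,0,0,0,0,0,0,0,0,0])

```text
time: 53.6
ee_pos: [0.5794, -0.0611, 0.0508]
eef_rot: [0.997, 0.083, 0.0, 0.0]
ft_force: [-0.8, -0.1, -0.0]
width: 0.0535
grip_force: 0.0
```

```bash
python3 w.py | grep -vE "mat "
```

```text
tcp [ 0.5794 -0.0611  0.0508] w 0.0535 ft [-0.8 -0.1 -0. ] t 53.6
wrist
fob [254. 142.] 3208 bbox mid [ 0.6264 -0.0517  0.0575] [626.7 -52.2] [41.8 41.2] units [1.88 0.37]
fob [255. 216.] 2412 bbox mid [ 0.5779 -0.0609  0.0574] [578.8 -60.2] [35.  42.5] units [-0.06  0.01]
top
fob [135. 201.] 113 bbox mid [0.5188 0.3869 0.0121] [519.7 386.7] [35.9 34.1] units [-2.42 17.92]
fob [151. 207.] 120 bbox mid [0.5097 0.3357 0.0102] [509.8 335.3] [36.6 35.1] units [-2.79 15.87]
fob [392. 227.] 130 bbox mid [ 0.543  -0.3951  0.011 ] [ 542.5 -395.8] [36.3 37.8] units [ -1.46 -13.36]
fob [215. 250.] 150 bbox mid [0.4037 0.1226 0.0183] [403.7 122.9] [15.8 91.4] units [-7.03  7.35]
tray [146. 216.] [array([484.2, 348.3]), array([166.6, 167.4]), np.float64(20.1)]
```

Emit:
step_arm(delta_pos=[[0,0.02,-0.5],[0,0,-0.5],[0,0,-0.2],[0,0,-0.12],[0,0,0]], turn=[0,0,0,0,0])

```text
time: 54.2
ee_pos: [0.579, -0.0584, 0.0171]
eef_rot: [0.997, 0.083, -0.0, -0.0]
ft_force: [-0.7, -0.3, 0.8]
width: 0.0531
grip_force: 0.0
```

Emit:
step_arm(delta_pos=[[0,0,0],[0,0,0],[0,0,0],[0,0,0],[0,0,0],[0,0,0.5],[0,0,0.8],[-0.2,0.9,0],[-0.28,1,0],[-0.28,1,0],[-0.28,1,0],[-0.28,1,0]], turn=[0,0,0,0,0,0,0,0,0,0,0,0], grip=1)

```text
time: 55.4
ee_pos: [0.5461, 0.0643, 0.0509]
eef_rot: [0.997, 0.083, 0.0, 0.0]
ft_force: [0.4, 1.0, -0.5]
width: 0.0383
grip_force: 15.0
```

Emit:
step_arm(delta_pos=[[-0.28,1,0],[-0.28,1,0],[-0.28,1,0],[-0.28,1,0],[-0.28,1,0],[-0.28,1,0],[-0.28,1,0],[-0.28,1,0],[-0.28,1,0],[-0.28,1,0],[-0.28,1,0],[-0.28,1,0]], turn=[0,0,0,0,0,0,0,0,0,0,0,0])

```text
time: 56.6
ee_pos: [0.4621, 0.3643, 0.0509]
eef_rot: [0.997, 0.083, 0.0, 0.0]
ft_force: [0.2, 0.9, -0.4]
width: 0.0388
grip_force: 15.0
```

Emit:
step_arm(delta_pos=[[-0.28,0.5,-0.6],[0,0,-1],[0,0,-0.8],[0,0,-0.35],[0,0,0],[0,0,0]], turn=[0,0,0,0,0,0])

```text
time: 57.2
ee_pos: [0.4558, 0.3762, -0.0176]
eef_rot: [0.997, 0.083, 0.0, -0.0]
ft_force: [0.1, 0.9, 0.1]
width: 0.0387
grip_force: 15.0
```

Emit:
step_arm(delta_pos=[[0,0,0],[0,0,0],[0,0,0],[0,0,0.8],[0,0,1],[0,0,0.95],[0.4,-1,0],[0.4,-1,0],[0.4,-1,0],[0.4,-1,0],[0.4,-1,0],[0.4,-1,0]], turn=[0,0,0,0,0,0,0,0,0,0,0,0], grip=0.39)

```text
time: 58.4
ee_pos: [0.5157, 0.2248, 0.0503]
eef_rot: [0.997, 0.083, 0.0, 0.0]
ft_force: [0.9, -0.2, 0.7]
width: 0.053
grip_force: 0.0
```

Emit:
step_arm(delta_pos=[[0.4,-1,0],[0.4,-1,0],[0.4,-1,0],[0.4,-1,0],[0.4,-1,0],[0.4,-1,0],[0.4,-1,0],[0.4,-1,0],[0.4,-1,0],[0.4,-1,0],[0.46,-1,0],[0,-0.1,0]], turn=[0,0,0,0,0,0,0,0,0,0,0,0])

```text
time: 59.6
ee_pos: [0.6276, -0.0564, 0.05]
eef_rot: [0.997, 0.08, 0.0, 0.001]
ft_force: [-1.4, -0.4, -0.9]
width: 0.053
grip_force: 0.0
```

```bash
python3 w.py | grep -vE "mat "
```

```text
tcp [ 0.6276 -0.0564  0.05  ] w 0.053 ft [-1.4 -0.4 -0.9] t 59.6
wrist
fob [247. 214.] 2562 bbox mid [ 0.6271 -0.0501  0.0576] [628.1 -49.4] [38.2 40.5] units [-0.02  0.25]
top
fob [135. 201.] 116 bbox mid [0.5191 0.3872 0.0126] [519.7 386.4] [36.3 33.9] units [-4.34 17.74]
fob [151. 207.] 118 bbox mid [0.51   0.3362 0.0114] [509.4 335.5] [35.8 35.4] units [-4.7 15.7]
fob [135. 223.] 123 bbox mid [0.4525 0.3739 0.0122] [452.5 373.6] [33.9 37.2] units [-7.   17.21]
fob [392. 227.] 128 bbox mid [ 0.5428 -0.3958  0.0113] [ 542.3 -396.1] [35.9 35.7] units [ -3.39 -13.58]
fob [215. 250.] 155 bbox mid [0.4054 0.123  0.0182] [405.4 123.1] [16.4 89.8] units [-8.89  7.18]
tray [146. 216.] [array([483.9, 348.5]), array([166.3, 167. ]), np.float64(20.0)]
```

Emit:
step_arm(delta_pos=[[0,0.1,-0.5],[0,0,-0.5],[0,0,-0.2],[0,0,-0.1],[0,0,0]], turn=[0,0,0,0,0])

```text
time: 60.2
ee_pos: [0.6264, -0.0489, 0.0169]
eef_rot: [0.997, 0.083, -0.0, -0.0]
ft_force: [-1.0, 0.3, -0.1]
width: 0.0529
grip_force: 0.0
```

Emit:
step_arm(delta_pos=[[0,0,0],[0,0,0],[0,0,0],[0,0,0],[0,0,0],[0,0,0.5],[0,0,0.8],[-0.4,0.9,0],[-0.48,1,0],[-0.48,1,0],[-0.48,1,0],[-0.48,1,0]], turn=[0,0,0,0,0,0,0,0,0,0,0,0], grip=1)

```text
time: 61.4
ee_pos: [0.5683, 0.0743, 0.0509]
eef_rot: [0.997, 0.083, 0.0, 0.0]
ft_force: [-0.5, 0.9, -1.1]
width: 0.0388
grip_force: 15.0
```

Emit:
step_arm(delta_pos=[[-0.48,1,0],[-0.48,1,0],[-0.48,1,0],[-0.48,1,0],[-0.48,1,0],[-0.48,1,0],[-0.48,1,0],[-0.48,1,0],[-0.48,1,0],[-0.36,0.7,0],[0,0,0]], turn=[0,0,0,0,0,0,0,0,0,0,0])

```text
time: 62.5
ee_pos: [0.4499, 0.3191, 0.051]
eef_rot: [0.996, 0.085, 0.0, -0.001]
ft_force: [0.3, -0.5, -0.3]
width: 0.039
grip_force: 15.0
```

Emit:
step_arm(delta_pos=[[0,0,-0.6],[0,0,-1],[0,0,-0.8],[0,0,-0.3],[0,0,0],[0,0,0]], turn=[0,0,0,0,0,0])

```text
time: 63.1
ee_pos: [0.4523, 0.3156, -0.017]
eef_rot: [0.997, 0.082, 0.0, -0.0]
ft_force: [-0.1, 0.0, -0.1]
width: 0.0389
grip_force: 15.0
```

Emit:
step_arm(delta_pos=[[0,0,0],[0,0,0],[0,0,0],[0,0,0.8],[0,0,1],[0,0,0.95],[0,-1,0],[0,-1,0],[0,-1,0],[0,-1,0],[0,-1,0],[0,-1,0]], turn=[0,0,0,0,0,0,0,0,0,0,0,0], grip=0.39)

```text
time: 64.3
ee_pos: [0.4518, 0.1649, 0.0516]
eef_rot: [0.997, 0.083, 0.0, 0.0]
ft_force: [0.3, -0.4, 0.7]
width: 0.053
grip_force: 0.0
```

Emit:
step_arm(delta_pos=[[-0.1,-1,0],[-0.1,-1,0],[-0.1,-1,0],[-0.1,-1,0],[-0.1,-1,0],[-0.1,-1,0],[0,-1,0],[0,-1,0],[0,-0.4,0],[0,0,0]], turn=[0,0,0,0,0,0,0,0,0,0], grip=1)

```text
time: 65.3
ee_pos: [0.4368, -0.045, 0.0514]
eef_rot: [0.997, 0.082, 0.0, 0.0]
ft_force: [1.1, -0.1, 0.5]
width: 0.0004
grip_force: 0.0
```

```bash
python3 b.py; python3 w.py top| grep -vE "mat "
```

```text
tcp [ 0.4368 -0.045   0.0514] w 0.0004 ft [ 1.1 -0.1  0.5] t 65.3
dark [258.  29.] 9524 [[-0.2017, -0.0529], [-0.171, 0.053]] [0.0519 0.0543]
dark [254.  70.] 419 [[-0.2099, -0.0517], [-0.209, 0.0534]] [0.0404 0.0546]
dark [255. 157.] 3011 [[-0.2709, -0.0467], [-0.2581, 0.0492]] [0.0484 0.0535]
tcp press [-0.3024  0.0009]
tcp [ 0.4369 -0.0438  0.0514] w 0.0003 ft [-0.1  1.2  0.8] t 65.35
top
fob [135. 201.] 115 bbox mid [0.5191 0.3873 0.012 ] [519.9 386.9] [36.4 34.2] units [ 3.29 17.24]
fob [151. 207.] 118 bbox mid [0.51   0.3355 0.0113] [509.6 335.2] [35.  35.4] units [ 2.93 15.17]
fob [135. 223.] 124 bbox mid [0.4525 0.3739 0.0124] [452.5 373.8] [33.7 36.5] units [ 0.63 16.71]
fob [154. 226.] 122 bbox mid [0.4525 0.3139 0.0127] [452.4 314. ] [35.3 36.3] units [ 0.63 14.31]
fob [392. 227.] 130 bbox mid [ 0.5426 -0.3957  0.0107] [ 542.7 -396.6] [35.4 36.8] units [  4.23 -14.08]
fob [215. 250.] 148 bbox mid [0.4037 0.123  0.0173] [403.7 122.8] [91.3 15.8] units [-1.33  6.67]
tray [146. 215.] [array([484.5, 348.3]), array([167.2, 167.3]), np.float64(19.9)]
```

Emit:
step_arm(delta_pos=[[0,0,-0.6],[0,0,-0.7],[0,0,-0.6],[0,0,-0.3],[0.3,0.05,0],[0.3,0.05,0],[0.2,0.03,0],[0.1,0.02,0],[0.2,0.03,0],[0.3,0.05,0],[0.4,0.06,0],[0.4,0.07,0]], turn=[0,0,0,0,0,0,0,0,0,0,0,0])

```text
time: 66.6
ee_pos: [0.4926, -0.0351, -0.0038]
eef_rot: [0.997, 0.083, 0.0, 0.0]
ft_force: [-2.5, -0.3, 2.2]
width: 0.0002
grip_force: 1.1
```

Emit:
step_arm(delta_pos=[[0.4,0.06,0],[0.4,0.07,0],[0.4,0.06,0],[0.4,0.07,0],[0.4,0.06,0],[0.4,0.07,0],[0.4,0.06,0],[0.4,0.07,0],[0.4,0.06,0],[0.3,0.05,0],[0.2,0.03,0],[0,0,0]], turn=[0,0,0,0,0,0,0,0,0,0,0,0])

```text
time: 67.8
ee_pos: [0.5951, -0.0186, -0.0038]
eef_rot: [0.997, 0.083, 0.0, 0.0]
ft_force: [0.3, 0.1, -0.4]
width: 0.0006
grip_force: 0.0
```

Emit:
step_arm(delta_pos=[[0.06,0.01,0],[0.06,0.01,0],[0.05,0.01,0],[0,0,0],[0,0,0]], turn=[0,0,0,0,0])

```text
time: 68.3
ee_pos: [0.5979, -0.0183, -0.0038]
eef_rot: [0.997, 0.083, -0.001, 0.0]
ft_force: [-7.0, -1.5, 3.1]
width: 0.0004
grip_force: 2.7
```

Emit:
step_arm(delta_pos=[[-0.5,-0.08,0],[-1,-0.16,0],[-1,-0.16,0.5],[-0.5,0,1],[0,0,1],[0,0,1],[0,0,0],[0,0,0]], turn=[0,0,0,0,0,0,0,0])

```text
time: 69.1
ee_pos: [0.5242, -0.0279, 0.0842]
eef_rot: [0.997, 0.083, 0.001, 0.0]
ft_force: [0.2, -0.2, -0.3]
width: 0.0006
grip_force: 0.0
```

```bash
python3 b.py; python3 l.py; python3 w.py top| grep -vE "mat "; python3 -c "
from h import *
c=snap('top','end.png')"
```

```text
tcp [ 0.5242 -0.0279  0.0842] w 0.0006 ft [ 0.2 -0.2 -0.3] t 69.1
dark [259.  78.] 2612 [[-0.1283, -0.0465], [-0.1159, 0.049]] [0.0484 0.0536]
tcp press [-0.2134  0.0036]
tcp [ 0.5235 -0.0279  0.0833] ft [ 0.3 -0.6 -1.1] t 69.15
top [346. 138.] 265 [ 0.6827 -0.1731  0.334 ] [ 0.6819 -0.1736  0.3352] [array([ 682.6, -173.5]), array([18.1, 77. ]), np.float64(6.2)]
tcp [ 0.523  -0.0278  0.0827] w 0.0005 ft [-0.4  0.2  0.5] t 69.25
top
fob [135. 201.] 113 bbox mid [0.5188 0.3858 0.0108] [519.7 386.3] [34.6 33.9] units [-0.17 16.55]
fob [151. 207.] 120 bbox mid [0.5099 0.3362 0.0128] [509.9 335.7] [37.  35.7] units [-0.52 14.56]
fob [135. 223.] 125 bbox mid [0.4528 0.374  0.0115] [452.6 374. ] [34.1 37.2] units [-2.81 16.07]
fob [154. 226.] 121 bbox mid [0.4525 0.3143 0.0116] [452.7 314.5] [36.7 34.2] units [-2.82 13.69]
fob [392. 227.] 128 bbox mid [ 0.5424 -0.3962  0.0112] [ 542.3 -396.1] [36.5 35.2] units [  0.78 -14.73]
fob [215. 250.] 158 bbox mid [0.4039 0.1229 0.0179] [403.9 123.1] [16.1 91.7] units [-4.76  6.03]
tray [146. 215.] [array([484.2, 348.1]), array([166.3, 167. ]), np.float64(20.1)]
```

View pics/end.png

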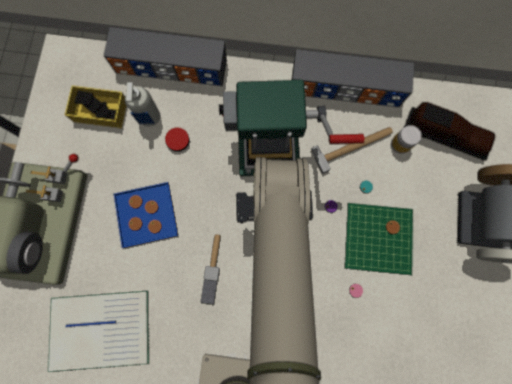

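The last picture shows four fobs in the tray (135–154, 201–226) and one spare on the mat (392,227). The bed is in and the lever is up.

```bash
python3 -c "
from bench import *
print(close_job())"
```

```text
the job is handed in; nothing more can be done
None
```

I handed the job in at about 69 s, and no verdict came back: the last check showed the four pressed fobs in the blue tray, the spare on the green mat, the bed fully in and the lever up at rest.

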